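# Wedge the dock's sprung catch open and take out the battery pack

## Robot

A 6-joint arm with a two-finger parallel gripper is mounted at the origin on the work surface. World frame = base frame: x ahead of the robot, y to its left, z up, the work surface at z = 0. Lengths are in mm, angles in rad, forces in N, time in s.
With the tool pointing down it reaches from about 300 to 1000 mm from the base axis. Payload 5.1 kg.
Tool frame: the origin (TCP) lies between the finger pads; the fingertips stand 22 mm ahead of it and the grasp point (between the pads) lies 3 mm ahead of it; z points along the fingers, y is the direction in which the jaws open and shut (so a half turn about z gives the same grasp; the last joint's range is limited). The gripper opens to 95 mm and grips with 3 to 60 N. Pads are 20 mm wide; open, the fingers measure 119 mm over their backs; the gripper's body (75 mm by 180 mm) begins 59 mm behind the grasp point.
Start: joints at [1.211, 0.124, 1.65, -0, 1.367, -0.083], TCP at [177.653, 625.239, 207.556] pointing down, gripper open.
Joint ranges: [-2.61, 2.61], [-1.02, 2.33], [0.03, 2.71], [-1.35, 4.49], [0.32, 2.68], [-2.91, 2.91]. Speed limits (rad/s): [2.57, 2.57, 3.14, 3.14, 3.14, 3.14].

## Interface

Orientations are given as [roll, pitch, yaw] about the fixed x, y, z axes, in that order (R = Rz(yaw) Ry(pitch) Rx(roll)).
In Python, from cell import bot gives the robot as it stands.
- The arm moves only by the tool apply_moves, never from a script. Its argument "targets" is a list of rows, each an object of numbers: "x", "y", "z": the shift along the world's x, y, z in units of 20 cm (1.0 is 20 cm); "rx", "ry", "rz": the turn, a rotation vector about the world's x, y, z in units of 2 pi rad (1.0 is 2 pi rad); "claw": the opening, from 0 (shut) to 1 (fully open). A call has exactly 5 rows; each row is the pose to reach, as a shift and turn from the pose commanded when the call began, turning the shorter way round; what a row does not reach only later rows make up. A row lasts 1/12 s, in which the tool goes at most 41.7 mm and 7.16 degrees, less where a joint would pass 70% of its speed; a pose out of reach is approached as far as the arm can. A call with a number of a shift or a turn outside -1 to 1 is refused whole. A call with a gripper value outside its range is refused whole. The fingers move at their own pace and stop on an object; "newtons" is the grip in N (left out, the last holds). Time passes only in rows, so rows that repeat a pose let the fingers close, or fill a call up. It gives the time, the measured TCP pose, the force and the opening at its end, in the units of the state.
- bot.state(): the state, without advancing time (a new reading comes with each control period).
- bot.capture(name): name is "scene" or "top"; returns the picture (420x560x3 uint8, blue, green, red); there is no depth.
- bot.camera_params(name): a dict with "fov_y" (degrees; the focal length in pixels is half the picture's height over the tangent of half this angle, whatever the lens; pixels are square), "cx", "cy" (the principal point, pixels), "camera_from_world" (4x4, takes a point from world to camera coordinates). Camera axes: x right, y down, z forward; pixel columns grow to the right and rows downward; lengths in mm; the calibration is good to about 2 mm. A picture is of the moment at which its call begins. camera_params takes no time and is no camera call.
- bot.finish_job(): hands the job in, once; it reports no verdict.
The state is a dict: "t": time; "q": joint angles; "qd": joint speeds; "joint_torque": joint torques, N m; "position": TCP position; "tcp_rot": TCP orientation; "force": force on the tool from outside, world axes, zero at the start; "torque": the same for the moment, N m; "opening": opening from 0.0 (shut) to 1.0 (fully open).
Only numpy, scipy, OpenCV 4.12 (cv2) and the standard library are available. Lean on these libraries where they do the work, as an engineer would, in place of code of your own. Each camera call takes 0.05 s, during which the arm holds its last target.

## Task

The battery pack is locked in its test dock by a red sprung catch that snaps shut as soon as it is let go. Take the thick yellow wedge from the wooden rack, push it point down, fully home, into the slot between the dock's dark steel post and the red catch so that it props the catch open by itself, and let go of it. Then lift the battery pack out, lay it gently, flat and right way up, in the blue tray, and leave the wedge standing in the slot.

Things in the scene. Friction and masses are not known exactly. Their poses are not given: they have to be found in the camera images.
- wedge: Yellow wedge, 106 mm tall, 0.1 kg, upright in a rack pocket (3 mm play; the grey one is too thin). Origin: at its point's height, mid-thickness. Blade 30 wide (y): flat back at x=-20, slope from x=-14 at the point (z 0) to x=20 at z=50, 40 thick to z=68; collar 64x34, z 68-76, rests on the rack; grip block 30 (x) by 28 (y), z 76-106: grip across y. Starts with +x within 45 deg of the dock's +x.
- dock: Grey fixed battery dock 229x84 mm, base 12 thick. Origin: underside, mid-width, at the catch end of the pack seat (seat x -100 to 0). Walls 50 high at both seat ends, 30 high guides at its corners; the middle 66 of the pack's sides is free. Dark steel post x 26-36, y +-28, top z=82. Wedge home: back on the post, its +x along the dock's +x, its origin at x=56, y=0, z=14, collar on post and plate.
- catch (a joint): Red sprung catch frame, slides to the dock's +x, 0 (shut) to 0.032 m; spring 2.4 N + 0.12 N/mm. Shut: tongue x -8 to 8 over the pack, z 59-68; end plate x 62-74, y +-38, top z=82; side arms y +-30 to 38. The wedge's slot, x 36-62, lies between post and plate. Pressing the wedge down there (10-20 N) drives the catch to 0.014, clear of the pack; let go farther out, the spring shifts it to the post.
- pack: Black battery pack, green patch on top, 100 (x) by 50 (y) by 45 mm high, 280 to 460 g, lying in the dock with its axes along the dock's. Origin: centre of its underside; in the dock at x=-50, y=0, z=12 mm of the dock. Grip across y at its middle and lift straight up; the wedge in the slot reaches 120 mm above the bench.
- tray: Empty blue open tray, fixed, 190 (x) by 140 (y) by 22 mm high, walls and floor 5 mm thick. Origin: centre of its underside; inner floor at z=5 mm. It stands on one side of the dock, the wooden rack (fixed, 196x76, 76 mm high) with the two wedges on the other.

How it is judged:
By the outcome, as a careful person would: the job done as asked, in the order asked, and still so for the second after the job is handed in, with the robot touching nothing.
It also fails if it takes over 64 s, if anything falls off the work surface, if the arm or the gripper's body presses on something with over 40 N, if the wrist force passes 120 N, or if a joint passes its speed limit or range.

## Working session

There is one attempt and no reset: what is moved stays moved. The work goes in short steps, Python scripts to look and compute and a tool call to move; the robot and the scene stay as the last step left them, time stands still between calls to the robot, and variables do not carry over. Pictures are saved under pics/ and viewed, and the job is handed in when it is done.

Besides the shell and the picture viewer there is one more tool, called after "Emit:" as name(argument=value, ...) on one line, values as JSON. apply_moves: Moves the arm, as the interface text tells. Shifts and turns lie within -1 to 1; 1 stands for 20 cm of shift or 2 pi rad of turn. Its arguments: {"type":"object","properties":{"targets":{"type":"array","items":{"type":"object","properties":{"x":{"type":"number"},"y":{"type":"number"},"z":{"type":"number"},"rx":{"type":"number"},"ry":{"type":"number"},"rz":{"type":"number"},"claw":{"type":"number"}}}},"newtons":{"type":"number"}},"required":["targets"]}

```bash
ls; mkdir -p pics; python3 - <<'E'
from cell import bot
import cv2
for n in("scene","top"):
    im=bot.capture(n); cv2.imwrite(f"pics/{n}0.png",im)
    p=bot.camera_params(n); print(n,p)
s=bot.state()
for k in s: print(k,s[k])
E
```

```text
pics
scene {'fov_y': 43.93168816344691, 'cx': 280.00968247563776, 'cy': 204.00718505430262, 'camera_from_world': array([[ 5.18688708e-01,  8.54954056e-01,  3.94797351e-03,
        -2.60993742e+02],
       [ 5.55719733e-01, -3.33631040e-01, -7.61489269e-01,
        -2.38321372e+02],
       [-6.49721173e-01,  3.97169852e-01, -6.48165493e-01,
         1.69953654e+03],
       [ 0.00000000e+00,  0.00000000e+00,  0.00000000e+00,
         1.00000000e+00]])}
top {'fov_y': 53.89610885660545, 'cx': 281.6468268814212, 'cy': 210.83052464368504, 'camera_from_world': array([[-5.24169523e-04, -9.99999046e-01, -1.27784408e-03,
        -2.97825534e+00],
       [-9.97785494e-01,  6.08000251e-04, -6.65111852e-02,
         4.88750638e+02],
       [ 6.65118987e-02,  1.24015115e-03, -9.97784861e-01,
         1.03078636e+03],
       [ 0.00000000e+00,  0.00000000e+00,  0.00000000e+00,
         1.00000000e+00]])}
t 0.1
q [ 1.21138460e+00  1.24413001e-01  1.65148528e+00 -3.85311621e-05
  1.36748418e+00 -8.25618541e-02]
qd [-0.00199174 -0.00169159 -0.00197694 -0.00156674  0.00071434  0.0003376 ]
joint_torque [ 2.95028749e-04 -4.18880332e+01 -3.61097181e+01  7.75992684e-02
  4.61201195e-02 -6.32510978e-05]
position [177.4771859  624.71152388 206.45820622]
tcp_rot [-3.13980583e+00 -1.10006845e-04  2.86475050e+00]
force [ 0.50463847 -0.64937401  0.20519723]
torque [ 0.01349558 -0.00735802 -0.03296183]
opening 0.9978002094205142
```

View pics/scene0.png

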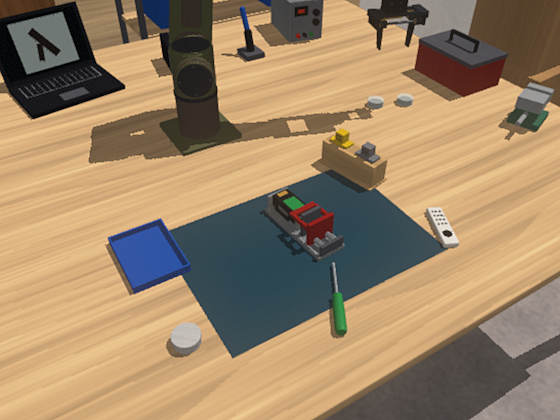

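View pics/top0.png

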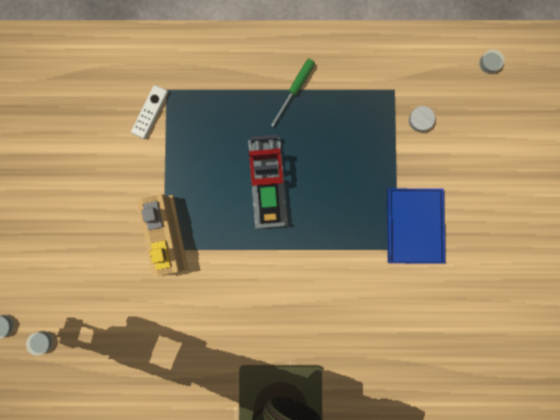

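The top view shows the dock at about (267,182), with its catch end toward the far side. The rack is at about (165,235) with the yellow wedge at (160,255), and the tray is at (417,226). I'll enlarge these areas.

```bash
cat > h.py <<'E'
import numpy as np,cv2
from cell import bot
def cam(n):
    p=bot.camera_params(n); f=210/np.tan(np.radians(p['fov_y']/2)); return f,p['cx'],p['cy'],np.array(p['camera_from_world'])
def proj(n,P):
    f,cx,cy,T=cam(n); P=np.atleast_2d(P); c=P@T[:3,:3].T+T[:3,3]; return np.c_[cx+f*c[:,0]/c[:,2],cy+f*c[:,1]/c[:,2]]
def back(n,uv,z):
    f,cx,cy,T=cam(n); uv=np.atleast_2d(uv); d=np.c_[(uv[:,0]-cx)/f,(uv[:,1]-cy)/f,np.ones(len(uv))]@T[:3,:3]
    o=-T[:3,:3].T@T[:3,3]; s=(z-o[2])/d[:,2]; return o+d*s[:,None]
def crop(im,x0,y0,w,h,k,name,lines=()):
    c=cv2.resize(im[y0:y0+h,x0:x0+w],None,fx=k,fy=k,interpolation=cv2.INTER_CUBIC)
    for i in range(0,w,10):
        cv2.line(c,(i*k,0),(i*k,4),(255,255,255),1)
        if i%20==0: cv2.putText(c,str(x0+i),(i*k,14),0,.35,(255,255,255),1)
    for j in range(0,h,10):
        cv2.line(c,(0,j*k),(4,j*k),(255,255,255),1)
        if j%20==0: cv2.putText(c,str(y0+j),(5,j*k+4),0,.35,(255,255,255),1)
    for L in lines:
        q=np.round((np.array(L)+0.5-[x0,y0])*k).astype(int); cv2.polylines(c,[q],False,(255,0,255),1)
    cv2.imwrite(name,c)
E
python3 - <<'E'
from h import *
t=cv2.imread("pics/top0.png"); s=cv2.imread("pics/scene0.png")
crop(t,230,125,80,110,5,"pics/tdock.png")
crop(t,130,185,70,95,6,"pics/track.png")
crop(t,375,180,85,90,6,"pics/ttray.png")
crop(s,255,120,140,145,4,"pics/sdock.png")
E
```

```text
(no output)
```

View pics/tdock.png

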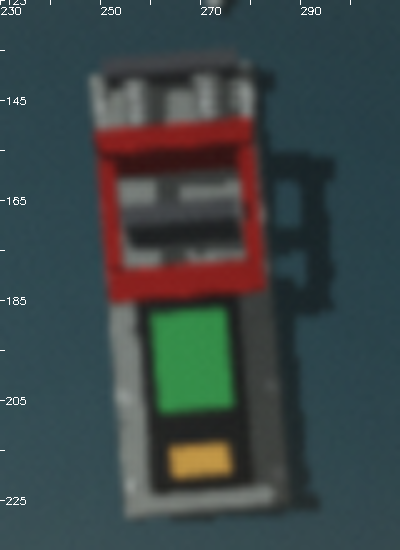

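View pics/track.png

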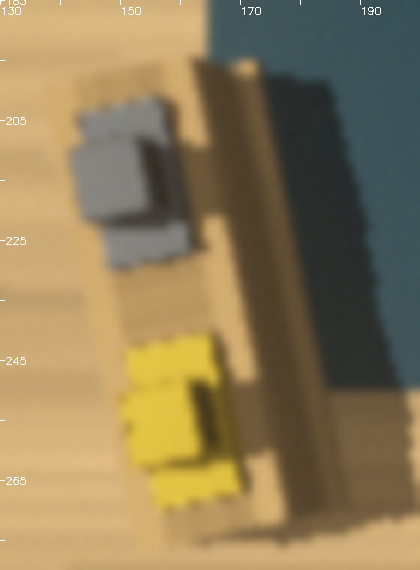

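View pics/ttray.png

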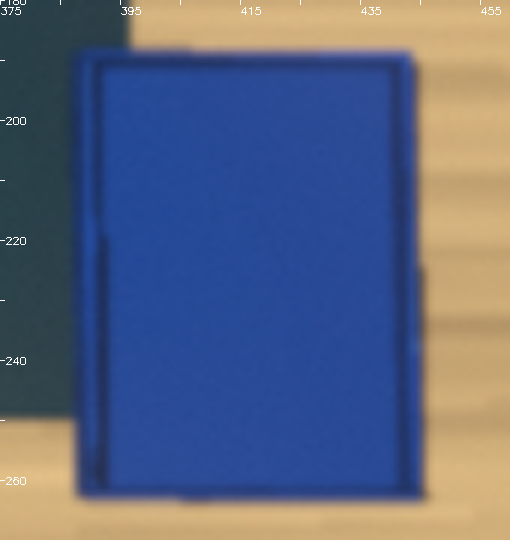

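View pics/sdock.png

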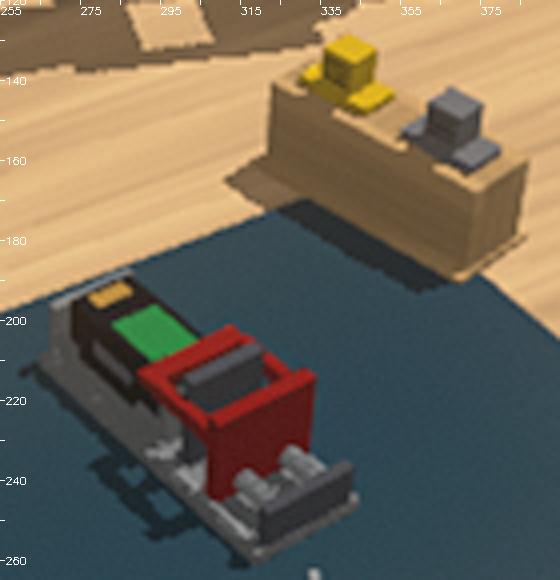

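```bash
cat > fit.py <<'E'
from h import *
from scipy.optimize import least_squares
def cp(x,y,k,x0,y0): return ((x)/k+x0,(y)/k+y0)   # edge convention
def w(P,p):
    c,s=np.cos(p[2]),np.sin(p[2]); P=np.array(P,float); return np.c_[p[0]+c*P[:,0]-s*P[:,1],p[1]+s*P[:,0]+c*P[:,1],P[:,2]]
def fit(obs,p0):
    def r(p): return np.concatenate([(proj(n,w([P],p))[0]-uv) for n,P,uv in obs])
    o=least_squares(r,p0,loss='soft_l1',x_scale=[10,10,.1]); print(np.round(o.x,4),'deg',np.degrees(o.x[2]).round(2)); print(np.round(r(o.x).reshape(-1,2),1).tolist()); return o.x
E
python3 - <<'E'
from fit import *
T=lambda x,y:cp(x,y,5,230,125); S=lambda x,y:cp(x,y,4,255,120)
dock=[("top",(74,38,82),T(95,133)),("top",(74,-38,82),T(254,120)),("top",(-8,38,68),T(110,301)),("top",(-8,-38,68),T(266,291)),
("top",(-100,25,57),T(150,493)),("top",(-100,-25,57),T(253,487))]
ds=[("scene",(74,-38,82),S(317,376)),("scene",(74,38,82),S(212,432)),("scene",(-8,38,68),S(139,373))]
fit(dock,[520,0,0]); fit(ds,[520,0,0]); d=fit(dock+ds,[520,0,0])
T=lambda x,y:cp(x,y,6,130,185)
b=[("top",(15,14,114),T(121,392)),("top",(15,-14,114),T(186,383)),("top",(-15,-14,114),T(199,460)),("top",(-15,14,114),T(134,469)),
("top",(32,17,84),T(125,350)),("top",(32,-17,84),T(215,334)),("top",(-32,-17,84),T(242,493)),("top",(-32,17,84),T(155,508))]
bs=[("scene",(15,-14,114),S(376,46)),("scene",(-15,14,114),S(325,52)),("scene",(-15,-14,114),S(349,35)),("scene",(15,14,114),S(352,64)),("scene",(32,17,84),S(375,112)),("scene",(32,-17,84),S(396,95)),("scene",(-32,17,84),S(300,83))]
fit(b,[350,280,0]);fit(bs,[350,280,0]);fit(b+bs,[350,280,0])
T=lambda x,y:cp(x,y,6,375,180)
t=[("top",(95,70,22),T(77,50)),("top",(95,-70,22),T(412,52)),("top",(-95,-70,22),T(426,498)),("top",(-95,70,22),T(77,497))]
fit(t,[430,-300,0])
E
```

```text
[5.566846e+02 3.137020e+01 7.150000e-02] deg 4.09
[[0.1, -0.4], [-0.1, -0.1], [-0.1, 0.6], [-0.0, 0.4], [0.1, -0.1], [-0.0, -0.4]]
[622.0153  -5.9503   1.9415] deg 111.24
[[0.0, -0.1], [0.7, -26.4], [-0.7, 10.0]]
[5.566551e+02 3.094890e+01 7.230000e-02] deg 4.14
[[0.3, -0.4], [0.1, -0.1], [0.0, 0.6], [0.2, 0.4], [0.3, -0.1], [0.2, -0.4], [-26.2, 11.8], [24.7, -14.4], [21.9, -13.0]]
[3.794514e+02 2.816251e+02 1.852000e-01] deg 10.61
[[-0.5, 0.2], [0.7, -0.6], [0.8, -0.5], [-0.5, 0.3], [0.5, -0.1], [-0.3, -0.1], [-0.3, 0.3], [-0.1, 0.4]]
[391.4207 275.8617   1.4282] deg 81.83
[[0.7, 3.7], [-0.5, -0.5], [-1.9, 8.7], [2.0, -5.7], [0.0, -10.7], [0.5, -0.5], [-0.7, 1.3]]
[3.794381e+02 2.813573e+02 2.079000e-01] deg 11.91
[[-0.5, 0.3], [0.7, -0.7], [1.0, -0.6], [-0.2, 0.4], [0.3, 0.1], [-0.6, -0.2], [0.1, 0.0], [0.4, 0.5], [-6.6, 3.7], [4.9, -5.5], [-7.7, 2.3], [6.0, -4.4], [4.4, -5.6], [-8.7, 3.2], [6.7, -7.2]]
[ 4.512660e+02 -3.418358e+02 -6.300000e-03] deg -0.36
[[0.2, -0.6], [-0.2, -0.6], [-1.0, 0.7], [1.1, 0.5]]
```

```bash
cat > fit2.py <<'E'
from fit import *
T=lambda x,y:cp(x,y,5,230,125); S=lambda x,y:cp(x,y,4,255,120)
dock=[("top",(74,38,82),T(95,133)),("top",(74,-38,82),T(254,120)),("top",(-8,38,68),T(110,301)),("top",(-8,-38,68),T(266,291)),
("top",(-100,25,57),T(150,493)),("top",(-100,-25,57),T(253,487))]
ds=[("scene",(74,38,82),S(317,376)),("scene",(74,-38,82),S(212,432)),("scene",(-8,-38,68),S(139,373)),("scene",(-8,38,68),S(232,326))]
fit(dock,[520,0,0]); fit(ds,[520,0,0]); d=fit(dock+ds,[520,0,0])
T=lambda x,y:cp(x,y,6,130,185)
b=[("top",(15,14,114),T(121,392)),("top",(15,-14,114),T(186,383)),("top",(-15,-14,114),T(199,460)),("top",(-15,14,114),T(134,469)),
("top",(32,17,84),T(125,350)),("top",(32,-17,84),T(215,334)),("top",(-32,-17,84),T(242,493)),("top",(-32,17,84),T(155,508))]
bs=[("scene",(15,14,114),S(376,46)),("scene",(-15,-14,114),S(325,52)),("scene",(-15,14,114),S(349,35)),("scene",(15,-14,114),S(352,64)),("scene",(32,-17,84),S(375,112)),("scene",(32,17,84),S(396,95)),("scene",(-32,-17,84),S(300,83))]
fit(b,[350,280,0]);fit(bs,[350,280,0]);b=fit(b+bs,[350,280,0])
t=[455,-342,0]
def box(x0,x1,y0,y1,z): return [(x0,y0,z),(x1,y0,z),(x1,y1,z),(x0,y1,z),(x0,y0,z)]
im={n:cv2.imread(f"pics/{n}0.png") for n in("top","scene")}
for n in im:
    L=[proj(n,w(q,d)) for q in (box(62,74,-38,38,82),box(26,36,-28,28,82),box(-100,0,-25,25,57),box(-8,8,-38,38,68))]
    L+=[proj(n,w(q,b)) for q in (box(-15,15,-14,14,114),box(-32,32,-17,17,84))]
    L=[l-.5 for l in L]
    if n=="top":
        crop(im[n],230,125,80,110,5,"pics/o1.png",L);crop(im[n],130,185,70,95,5,"pics/o2.png",L)
        a,c=cv2.imread("pics/o1.png"),cv2.imread("pics/o2.png"); c=cv2.copyMakeBorder(c,0,a.shape[0]-c.shape[0],0,0,0); cv2.imwrite("pics/o12.png",np.hstack([a,c]))
    else: crop(im[n],255,120,140,145,4,"pics/o3.png",L)
E
python3 fit2.py
```

```text
[5.566846e+02 3.137020e+01 7.150000e-02] deg 4.09
[[0.1, -0.4], [-0.1, -0.1], [-0.1, 0.6], [-0.0, 0.4], [0.1, -0.1], [-0.0, -0.4]]
[5.626981e+02 3.090900e+01 6.410000e-02] deg 3.67
[[-0.2, 1.2], [1.1, -0.7], [-0.9, -0.4], [0.1, 0.2]]
[5.579489e+02 3.158520e+01 6.990000e-02] deg 4.0
[[0.1, -1.0], [-0.1, -0.6], [-0.2, 0.1], [-0.1, -0.1], [-0.1, -0.6], [-0.2, -0.9], [-1.0, -0.2], [0.5, -2.0], [-1.7, -1.5], [-0.8, -1.0]]Traceback (most recent call last):
  File "fit2.py", line 11, in <module>
    fit(b,[350,280,0]);fit(bs,[350,280,0]);b=fit(b+bs,[350,280,0])
    ~~~^^^^^^^^^^^^^^^
  File "fit.py", line 8, in fit
    o=least_squares(r,p0,loss='soft_l1',x_scale=[10,10,.1]); print(np.round(o.x,4),'deg',np.degrees(o.x[2]).round(2)); print(np.round(r(o.x).reshape(-1,2),1).tolist()); return o.x
    return func(*args, **kwargs)
    result = trf(vector_fun.fun, vector_fun.jac, x0, f0, J0, lb, ub, ftol, xtol,
                 gtol, max_nfev, x_scale, loss_function, tr_solver,
                 tr_options.copy(), verbose, callback=callback_wrapped)
    return trf_no_bounds(
        fun, jac, x0, f0
[... 1012 characters left out ...]
ast_1d(self.fun(x))
                         ~~~~~~~~^^^
    return self.f(x, *self.args, **self.kwargs)
           ~~~~~~^^^^^^^^^^^^^^^^^^^^^^^^^^^^^^
  File "fit.py", line 7, in r
    def r(p): return np.concatenate([(proj(n,w([P],p))[0]-uv) for n,P,uv in obs])
                                      ~~~~^^^^^^^^^^^^
  File "h.py", line 6, in proj
    f,cx,cy,T=cam(n); P=np.atleast_2d(P); c=P@T[:3,:3].T+T[:3,3]; return np.c_[cx+f*c[:,0]/c[:,2],cy+f*c[:,1]/c[:,2]]
              ~~~^^^
  File "h.py", line 4, in cam
    p=bot.camera_params(n); f=210/np.tan(np.radians(p['fov_y']/2)); return f,p['cx'],p['cy'],np.array(p['camera_from_world'])
ValueError: time passes only in moves, steps and waits
```

```bash
python3 - <<'E'
s=open('h.py').read()
a=s.index('def cam'); b=s.index('def proj')
new='''CAMS={"scene":(43.93168816344691,280.00968247563776,204.00718505430262,[[5.18688708e-01,8.54954056e-01,3.94797351e-03,-2.60993742e+02],[5.55719733e-01,-3.33631040e-01,-7.61489269e-01,-2.38321372e+02],[-6.49721173e-01,3.97169852e-01,-6.48165493e-01,1.69953654e+03]]),
"top":(53.89610885660545,281.6468268814212,210.83052464368504,[[-5.24169523e-04,-9.99999046e-01,-1.27784408e-03,-2.97825534e+00],[-9.97785494e-01,6.08000251e-04,-6.65111852e-02,4.88750638e+02],[6.65118987e-02,1.24015115e-03,-9.97784861e-01,1.03078636e+03]])}
def cam(n):
    p=CAMS[n]; return 210/np.tan(np.radians(p[0]/2)),p[1],p[2],np.array(p[3])
'''
open('h.py','w').write(s[:a]+new+s[b:])
E
python3 fit2.py
```

```text
[5.566846e+02 3.137020e+01 7.150000e-02] deg 4.09
[[0.1, -0.4], [-0.1, -0.1], [-0.1, 0.6], [-0.0, 0.4], [0.1, -0.1], [-0.0, -0.4]]
[5.626981e+02 3.090900e+01 6.410000e-02] deg 3.67
[[-0.2, 1.2], [1.1, -0.7], [-0.9, -0.4], [0.1, 0.2]]
[5.579489e+02 3.158520e+01 6.990000e-02] deg 4.0
[[0.1, -1.0], [-0.1, -0.6], [-0.2, 0.1], [-0.1, -0.1], [-0.1, -0.6], [-0.2, -0.9], [-1.0, -0.2], [0.5, -2.0], [-1.7, -1.5], [-0.8, -1.0]]
[3.794514e+02 2.816251e+02 1.852000e-01] deg 10.61
[[-0.5, 0.2], [0.7, -0.6], [0.8, -0.5], [-0.5, 0.3], [0.5, -0.1], [-0.3, -0.1], [-0.3, 0.3], [-0.1, 0.4]]
[3.868150e+02 2.799916e+02 3.306000e-01] deg 18.94
[[1.0, 1.0], [-0.5, -0.2], [-0.9, 0.1], [1.5, 0.6], [-0.8, 0.1], [0.6, -0.8], [-0.4, -0.7]]
[3.805948e+02 2.820723e+02 2.007000e-01] deg 11.5
[[-0.8, -0.2], [0.4, -1.2], [0.6, -1.1], [-0.6, -0.1], [0.1, -0.4], [-0.7, -0.6], [-0.3, -0.4], [-0.0, 0.0], [0.4, 0.2], [-1.2, -1.9], [-0.7, -1.2], [-0.2, -0.6], [-3.0, -0.9], [-0.4, -1.2], [-0.7, -2.8]]
```

View pics/o12.png

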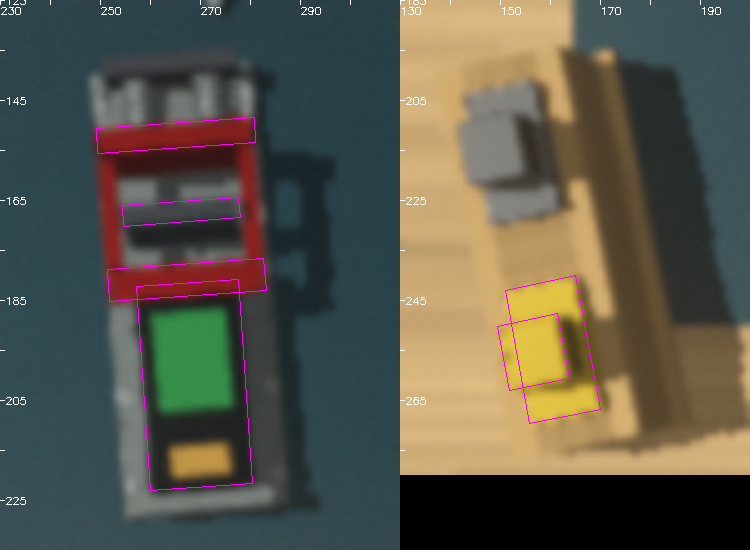

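View pics/o3.png

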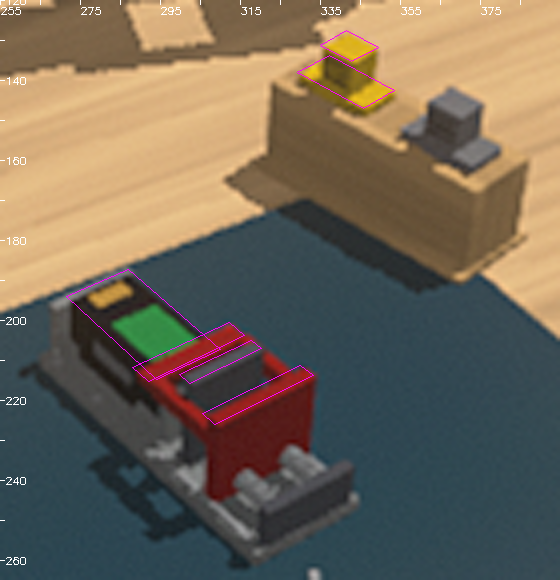

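The overlays from the top-camera fit agree to about 0.5 px. The scene view disagrees by 1–2 px, roughly 6 mm along x. I'll move over the wedge and use the gripper itself to check which camera is biased.

Emit:
apply_moves(targets=[{"x": 0.07,"y": -0.12,"rz": 0.015},{"x": 0.2,"y": -0.34,"rz": 0.03},{"x": 0.35,"y": -0.58,"rz": 0.045},{"x": 0.48,"y": -0.8,"rz": 0.06},{"x": 0.56,"y": -0.94,"rz": 0.075}], newtons=30)

```text
validation failed for argument at $.ta...
```

Emit:
apply_moves(targets=[{"x": 0.1,"y": -0.18},{"x": 0.24,"y": -0.4},{"x": 0.36,"y": -0.62},{"x": 0.43,"y": -0.74},{"x": 0.457,"y": -0.779}])

```text
validation failed for argument at $.ta...
```

Emit:
apply_moves(targets=[{},{},{},{},{}])

```text
validation failed for argument at $.ta...
```

```bash
python3 - <<'E'
from h import *
im={n:bot.capture(n) for n in("scene","top")}
for n in im: cv2.imwrite(f"pics/{n}1.png",im[n])
s=bot.state();print(s['t'],s['position'],s['tcp_rot'],s['force'],s['q'])
p=s['position']
for n in im: print(n,proj(n,[p,p-[0,0,22]]))
crop(im['scene'],275,40,140,145,4,"pics/s1c.png"); crop(im['top'],90,190,140,110,5,"pics/t1c.png")
E
```

```text
0.2 [177.51623278 624.86827951 206.73823078] [-3.14027495e+00 -1.09633730e-04  2.86480731e+00] [-0.17389067 -0.74309688  0.64725077] [ 1.21139562e+00  1.24289040e-01  1.65114734e+00  5.32131226e-07
  1.36747853e+00 -8.26155418e-02]
scene [[392.25248153  49.01566944]
 [391.29152894  55.39917996]]
top [[-28.34944036 358.00992663]
 [-20.41450189 354.95262034]]
```

View pics/s1c.png

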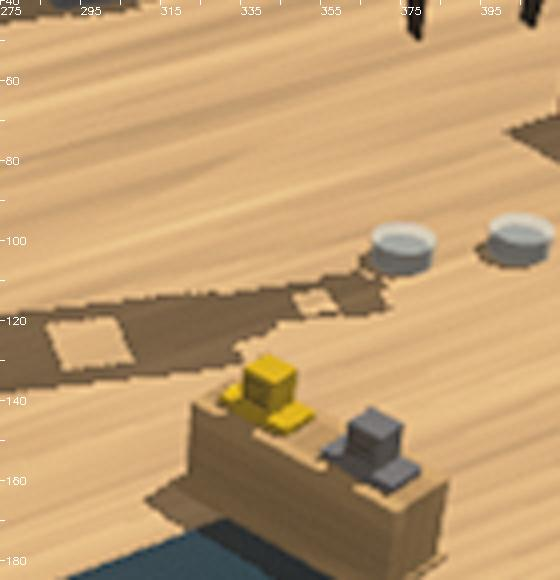

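View pics/t1c.png

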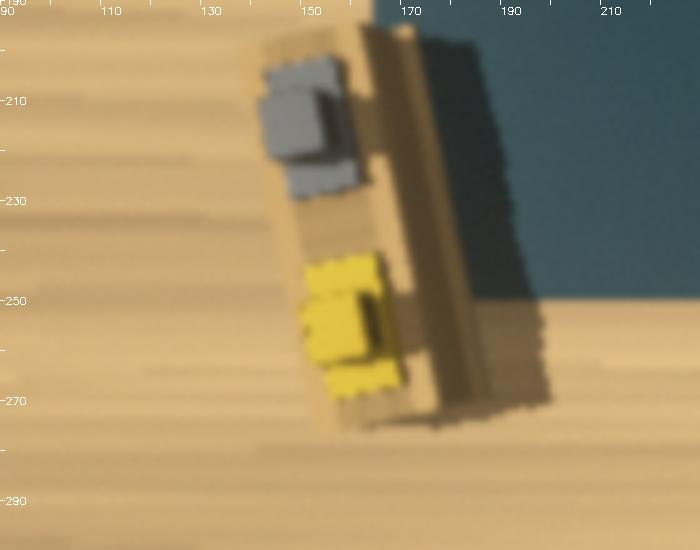

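The moves were refused because every field must be present. I'll resend them complete.

Emit:
apply_moves(targets=[{"x": 0.07,"y": -0.12,"z": 0,"rx": 0,"ry": 0,"rz": 0.015,"claw": 1},{"x": 0.2,"y": -0.34,"z": 0,"rx": 0,"ry": 0,"rz": 0.03,"claw": 1},{"x": 0.35,"y": -0.58,"z": 0,"rx": 0,"ry": 0,"rz": 0.045,"claw": 1},{"x": 0.48,"y": -0.8,"z": 0,"rx": 0,"ry": 0,"rz": 0.06,"claw": 1},{"x": 0.56,"y": -0.94,"z": 0,"rx": 0,"ry": 0,"rz": 0.075,"claw": 1}], newtons=30)

```text
t: 0.62
position: [277.7, 456.6, 207.2]
tcp_rot: [-3.141, -0.0, -2.942]
force: [0.2, -0.1, 0.1]
opening: 0.998
```

Emit:
apply_moves(targets=[{"x": 0.1,"y": -0.18,"z": 0,"rx": 0,"ry": 0,"rz": 0,"claw": 1},{"x": 0.24,"y": -0.4,"z": 0,"rx": 0,"ry": 0,"rz": 0,"claw": 1},{"x": 0.36,"y": -0.62,"z": 0,"rx": 0,"ry": 0,"rz": 0,"claw": 1},{"x": 0.43,"y": -0.74,"z": 0,"rx": 0,"ry": 0,"rz": 0,"claw": 1},{"x": 0.46,"y": -0.78,"z": 0,"rx": 0,"ry": 0,"rz": 0,"claw": 1}], newtons=30)

```text
t: 1.03
position: [370.8, 298.6, 207.5]
tcp_rot: [-3.14, 0.001, -2.951]
force: [0.4, 0.7, 0.3]
opening: 0.998
```

```bash
python3 - <<'E'
from h import *
im={n:bot.capture(n) for n in("scene","top")}
for n in im: cv2.imwrite(f"pics/{n}1.png",im[n])
s=bot.state();print(s['t'],s['position'],s['tcp_rot'],s['force'],s['q'],s['qd'])
p=s['position']
for n in im: print(n,proj(n,[p,p-[0,0,22]]))
crop(im['scene'],275,40,140,145,4,"pics/s1c.png"); crop(im['top'],90,190,140,110,5,"pics/t1c.png")
E
```

```text
1.1333 [370.44022226 300.25803199 207.56064523] [-3.14145232e+00  3.86990078e-04 -2.95175463e+00] [0.56975766 0.88617873 0.11642655] [ 5.68666221e-01 -2.72380010e-01  2.02421223e+00 -2.78068521e-04
  1.38945279e+00 -1.19191800e+00] [ 0.05799153  0.01291555 -0.01294448  0.02514873 -0.00060057  0.03041581]
scene [[348.06038837  99.16203704]
 [347.36373736 106.17077886]]
top [[133.83362454 262.18298571]
 [137.57371278 261.58248656]]
```

View pics/s1c.png

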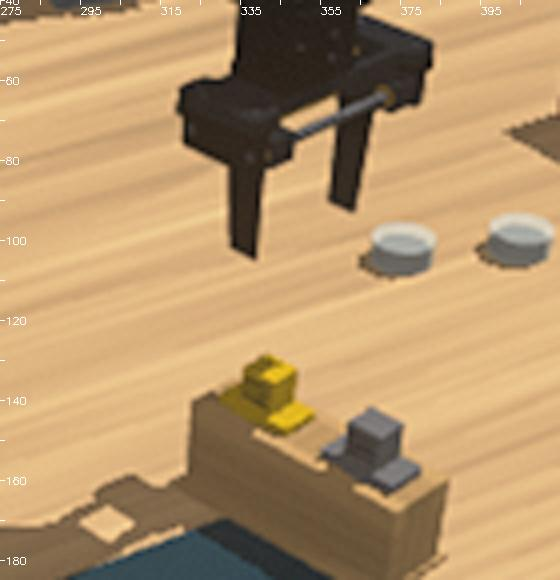

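View pics/t1c.png

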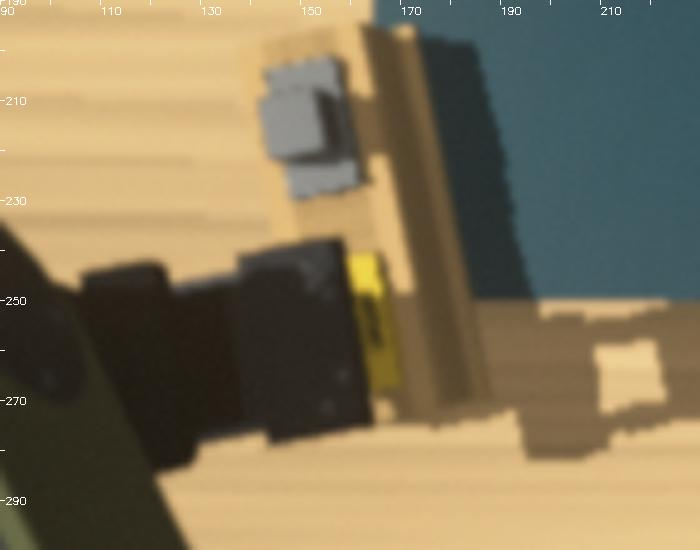

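Here is what the pictures show:
- **Top view:** the gripper body edge is at (161.6,256), where the top calibration predicts about (164,256). The top camera is therefore good in x and y.
- **Scene view:** the fingertips sit at (336,103) and (361,92), about 8 px above the prediction.

I'll centre over the wedge, come partway down, and check the height again.

Emit:
apply_moves(targets=[{"x": 0.02,"y": -0.05,"z": -0.03,"rx": 0,"ry": 0,"rz": 0,"claw": 1},{"x": 0.045,"y": -0.093,"z": -0.1,"rx": 0,"ry": 0,"rz": 0,"claw": 1},{"x": 0.045,"y": -0.093,"z": -0.2,"rx": 0,"ry": 0,"rz": 0,"claw": 1},{"x": 0.045,"y": -0.093,"z": -0.25,"rx": 0,"ry": 0,"rz": 0,"claw": 1},{"x": 0.045,"y": -0.093,"z": -0.25,"rx": 0,"ry": 0,"rz": 0,"claw": 1}], newtons=30)

```text
t: 1.55
position: [375.9, 282.7, 153.2]
tcp_rot: [-3.139, -0.007, -2.946]
force: [0.7, -0.6, -0.5]
opening: 1.003
```

```bash
python3 - <<'E'
from h import *
im={n:bot.capture(n) for n in("scene","top")}
for n in im: cv2.imwrite(f"pics/{n}2.png",im[n])
s=bot.state();print(s['t'],s['position'],s['tcp_rot'],s['force'],s['q'],s['qd'])
p=s['position']
for n in im: print(n,proj(n,[p,p-[0,0,22]]))
crop(im['scene'],295,60,90,100,6,"pics/s1c.png"); crop(im['top'],90,190,140,110,5,"pics/t1c.png")
E
```

```text
1.65 [377.63292912 283.81892932 156.65355196] [-3.14097508e+00 -1.84157237e-03 -2.94600190e+00] [-1.22744607 -0.61731559  1.20864479] [ 5.30784496e-01 -2.43223998e-01  2.08741863e+00  2.34431206e-05
  1.29934026e+00 -1.23560946e+00] [-0.00057554 -0.01342018 -0.0328212  -0.00040981  0.0043203   0.00107845]
scene [[343.30868614 117.86404103]
 [342.66808999 124.58931185]]
top [[149.82524288 257.51385605]
 [152.97662902 257.05791735]]
```

View pics/s1c.png

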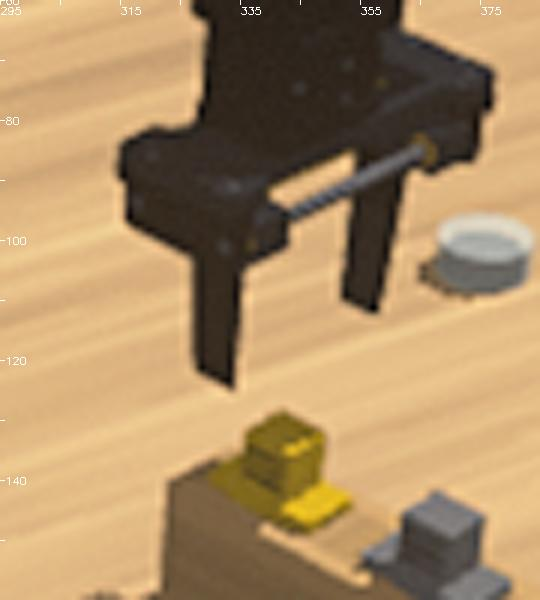

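View pics/t1c.png

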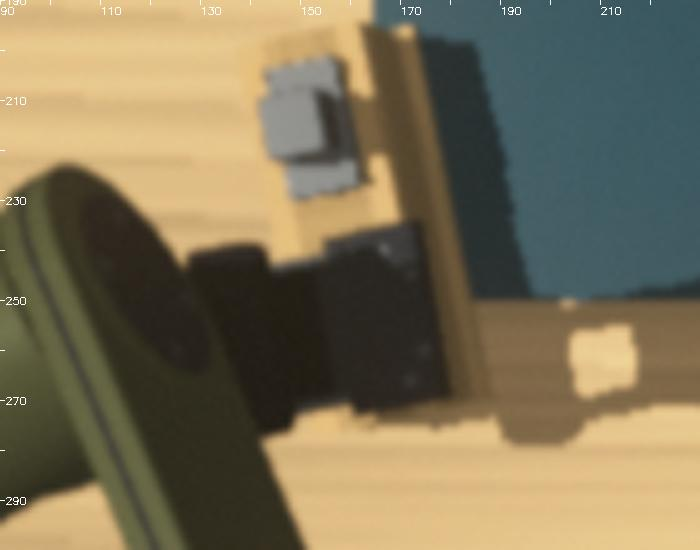

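The scene view shows the tips at (331,123) and (355,111), still about 7.5 px high relative to the model. The fingers straddle the block with plenty of room, so going down to the nominal grasp height is safe either way. I'll do that and look again.

Emit:
apply_moves(targets=[{"x": 0.009,"y": -0.01,"z": -0.03,"rx": 0,"ry": 0,"rz": 0,"claw": 1},{"x": 0.009,"y": -0.01,"z": -0.08,"rx": 0,"ry": 0,"rz": 0,"claw": 1},{"x": 0.009,"y": -0.01,"z": -0.15,"rx": 0,"ry": 0,"rz": 0,"claw": 1},{"x": 0.009,"y": -0.01,"z": -0.2,"rx": 0,"ry": 0,"rz": 0,"claw": 1},{"x": 0.009,"y": -0.01,"z": -0.225,"rx": 0,"ry": 0,"rz": 0,"claw": 1}], newtons=30)

```text
t: 2.07
position: [379.3, 281.2, 110.7]
tcp_rot: [-3.141, -0.002, -2.947]
force: [0.9, -0.6, 0.6]
opening: 1.0
```

```bash
python3 - <<'E'
from h import *
im={n:bot.capture(n) for n in("scene","top")}
for n in im: cv2.imwrite(f"pics/{n}2.png",im[n])
s=bot.state();print(s['t'],s['position'],s['tcp_rot'],s['force'])
p=s['position']
for n in im: print(n,proj(n,[p,p-[0,0,22]]))
crop(im['scene'],295,80,90,90,6,"pics/s1c.png"); crop(im['top'],90,190,140,110,5,"pics/t1c.png")
E
```

```text
2.1667 [379.33920908 281.2515268  111.16623743] [-3.14077142e+00 -2.36955241e-03 -2.94704566e+00] [0.13600934 0.83231803 0.27900894]
scene [[341.62913437 132.15394361]
 [341.016059   138.62191958]]
top [[157.31550225 255.84466567]
 [160.14871617 255.44804556]]
```

View pics/s1c.png

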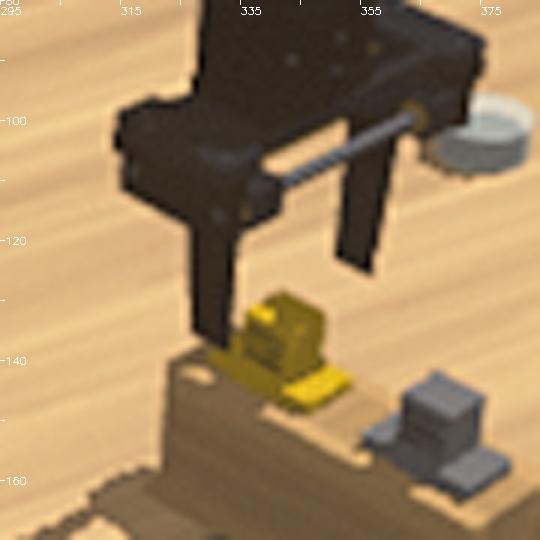

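View pics/t1c.png

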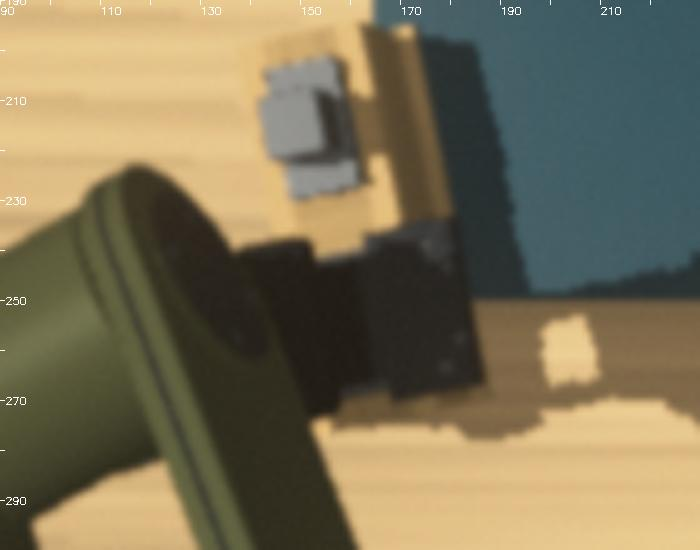

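Scene tips are now at (330,138) and (354,125), still ambiguous in height. Closing settles it: an opening near 0.295 (28 mm) means the block is between the pads.

Emit:
apply_moves(targets=[{"x": 0,"y": 0,"z": 0,"rx": 0,"ry": 0,"rz": 0,"claw": 0.6},{"x": 0,"y": 0,"z": 0,"rx": 0,"ry": 0,"rz": 0,"claw": 0.4},{"x": 0,"y": 0,"z": 0,"rx": 0,"ry": 0,"rz": 0,"claw": 0.3},{"x": 0,"y": 0,"z": 0,"rx": 0,"ry": 0,"rz": 0,"claw": 0.2},{"x": 0,"y": 0,"z": 0,"rx": 0,"ry": 0,"rz": 0,"claw": 0.2}], newtons=15)

```text
t: 2.58
position: [380.4, 281.8, 113.1]
tcp_rot: [3.141, 0.001, -2.947]
force: [-0.4, 0.5, 0.5]
opening: 0.712
```

Emit:
apply_moves(targets=[{"x": 0,"y": 0,"z": 0,"rx": 0,"ry": 0,"rz": 0,"claw": 0.15},{"x": 0,"y": 0,"z": 0,"rx": 0,"ry": 0,"rz": 0,"claw": 0.15},{"x": 0,"y": 0,"z": 0,"rx": 0,"ry": 0,"rz": 0,"claw": 0.15},{"x": 0,"y": 0,"z": 0,"rx": 0,"ry": 0,"rz": 0,"claw": 0.15},{"x": 0,"y": 0,"z": 0,"rx": 0,"ry": 0,"rz": 0,"claw": 0.15}], newtons=15)

```text
t: 3.0
position: [380.1, 281.7, 112.5]
tcp_rot: [-3.142, -0.0, -2.947]
force: [-1.8, -0.4, -0.0]
opening: 0.355
```

```bash
python3 - <<'E'
from h import *
im={n:bot.capture(n) for n in("scene",)}
for n in im: cv2.imwrite(f"pics/{n}3.png",im[n])
s=bot.state();print(s['t'],s['position'],s['tcp_rot'],s['force'],s['torque'],s['opening'])
crop(im['scene'],295,80,90,90,6,"pics/s1c.png")
for z in (89,116): print(back("scene",[[330.5,137.8],[354,125]],z))
E
```

```text
3.05 [380.1308271  281.66603099 112.53820182] [-3.14156362e+00  1.59724927e-05 -2.94713726e+00] [ 0.01878327 -0.27150407 -0.23113564] [ 0.05729814 -0.00868398  0.00488073] 0.31228915188851136
[[359.9704481  257.78443777  89.        ]
 [339.26897439 358.99585637  89.        ]]
[[392.80881109 232.17865289 116.        ]
 [372.77903331 330.106088   116.        ]]
```

View pics/s1c.png

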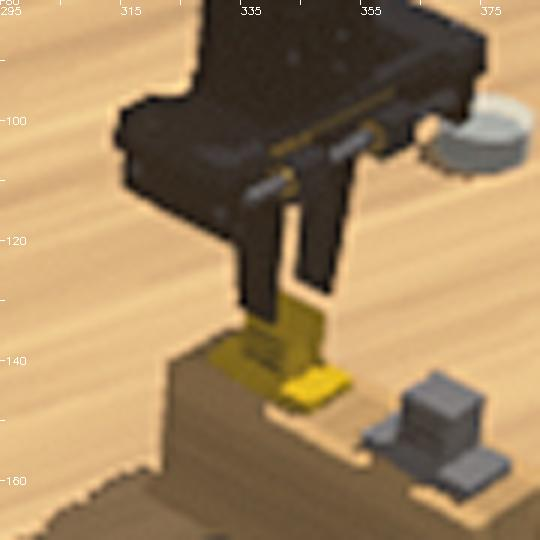

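Emit:
apply_moves(targets=[{"x": 0,"y": 0,"z": 0,"rx": 0,"ry": 0,"rz": 0,"claw": 0.15},{"x": 0,"y": 0,"z": 0,"rx": 0,"ry": 0,"rz": 0,"claw": 0.15},{"x": 0,"y": 0,"z": 0,"rx": 0,"ry": 0,"rz": 0,"claw": 0.15},{"x": 0,"y": 0,"z": 0,"rx": 0,"ry": 0,"rz": 0,"claw": 0.15},{"x": 0,"y": 0,"z": 0,"rx": 0,"ry": 0,"rz": 0,"claw": 0.15}], newtons=15)

```text
t: 3.47
position: [380.1, 281.7, 112.6]
tcp_rot: [3.142, 0.0, -2.947]
force: [-0.5, -0.9, 0.3]
opening: 0.152
```

The fingers closed past 28 mm above the block. The scene view also puts the tips at z≈116 when back-projected over the known x and y. The real fingertips therefore sit about 25 mm higher than the stated geometry. I'll open fully, which clears even the rack sides, go down 25 mm, and look again.

Emit:
apply_moves(targets=[{"x": 0,"y": 0,"z": 0.02,"rx": 0,"ry": 0,"rz": 0,"claw": 1},{"x": 0,"y": 0,"z": 0.02,"rx": 0,"ry": 0,"rz": 0,"claw": 1},{"x": 0,"y": 0,"z": 0.02,"rx": 0,"ry": 0,"rz": 0,"claw": 1},{"x": 0,"y": 0,"z": 0.02,"rx": 0,"ry": 0,"rz": 0,"claw": 1},{"x": 0,"y": 0,"z": 0.02,"rx": 0,"ry": 0,"rz": 0,"claw": 1}], newtons=15)

```text
t: 3.88
position: [380.1, 281.7, 116.6]
tcp_rot: [-3.142, 0.0, -2.947]
force: [-0.5, -0.4, -0.5]
opening: 0.446
```

Emit:
apply_moves(targets=[{"x": 0,"y": 0,"z": 0,"rx": 0,"ry": 0,"rz": 0,"claw": 1},{"x": 0,"y": 0,"z": 0,"rx": 0,"ry": 0,"rz": 0,"claw": 1},{"x": 0,"y": 0,"z": 0,"rx": 0,"ry": 0,"rz": 0,"claw": 1},{"x": 0,"y": 0,"z": 0,"rx": 0,"ry": 0,"rz": 0,"claw": 1},{"x": 0,"y": 0,"z": 0,"rx": 0,"ry": 0,"rz": 0,"claw": 1}], newtons=15)

```text
t: 4.3
position: [380.1, 281.6, 116.5]
tcp_rot: [-3.142, -0.0, -2.947]
force: [-0.1, -0.5, 0.3]
opening: 0.794
```

Emit:
apply_moves(targets=[{"x": 0,"y": 0,"z": -0.02,"rx": 0,"ry": 0,"rz": 0,"claw": 1},{"x": 0,"y": 0,"z": -0.05,"rx": 0,"ry": 0,"rz": 0,"claw": 1},{"x": 0,"y": 0,"z": -0.09,"rx": 0,"ry": 0,"rz": 0,"claw": 1},{"x": 0,"y": 0,"z": -0.12,"rx": 0,"ry": 0,"rz": 0,"claw": 1},{"x": 0,"y": 0,"z": -0.145,"rx": 0,"ry": 0,"rz": 0,"claw": 1}], newtons=15)

```text
t: 4.72
position: [379.5, 281.3, 86.1]
tcp_rot: [-3.141, -0.002, -2.947]
force: [-0.5, -0.4, 0.1]
opening: 0.998
```

```bash
python3 - <<'E'
from h import *
im={n:bot.capture(n) for n in("scene","top")}
for n in im: cv2.imwrite(f"pics/{n}4.png",im[n])
s=bot.state();print(s['t'],s['position'],s['tcp_rot'],s['force'],s['torque'],s['opening'])
crop(im['scene'],295,80,90,90,6,"pics/s1c.png")
crop(im['top'],120,190,110,100,6,"pics/t1c.png")
E
```

```text
4.8167 [379.14900661 281.09033993  85.8625435 ] [-3.14060393e+00 -2.79804645e-03 -2.94720391e+00] [-0.27989307 -0.21731654 -0.41388435] [ 0.01652174 -0.03411583 -0.00308938] 1.0029862653574426
```

View pics/s1c.png

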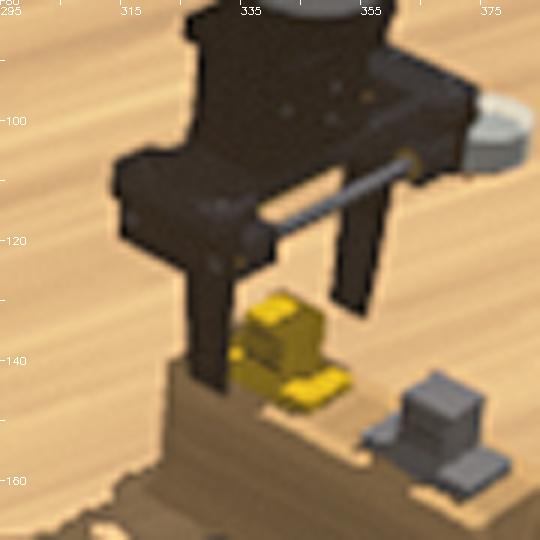

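View pics/t1c.png

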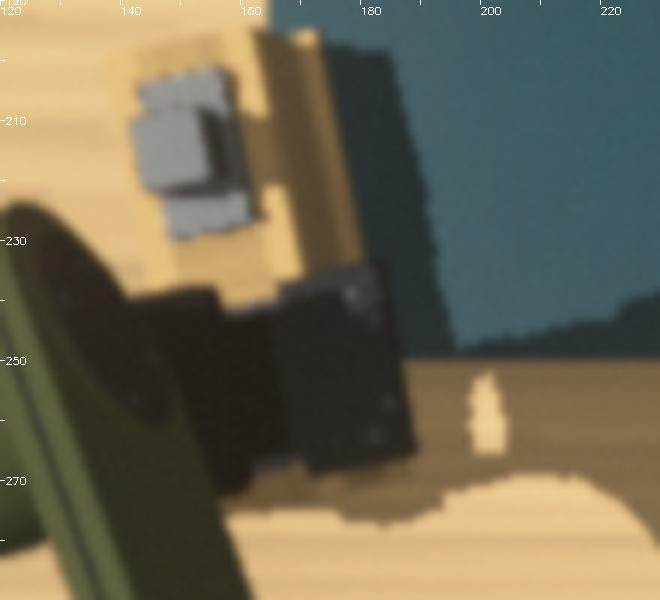

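Scene tips are at (329.7,144.5) and (353.2,131.3), which puts their true height at about 92–98 mm. They are now beside the block. I'll narrow to about 42 mm and compare against the collar before the final descent.

Emit:
apply_moves(targets=[{"x": 0,"y": 0,"z": 0,"rx": 0,"ry": 0,"rz": 0,"claw": 0.44},{"x": 0,"y": 0,"z": 0,"rx": 0,"ry": 0,"rz": 0,"claw": 0.44},{"x": 0,"y": 0,"z": 0,"rx": 0,"ry": 0,"rz": 0,"claw": 0.44},{"x": 0,"y": 0,"z": 0,"rx": 0,"ry": 0,"rz": 0,"claw": 0.44},{"x": 0,"y": 0,"z": 0,"rx": 0,"ry": 0,"rz": 0,"claw": 0.44}], newtons=15)

```text
t: 5.23
position: [380.4, 281.8, 87.9]
tcp_rot: [3.141, 0.001, -2.947]
force: [-0.1, 0.1, -0.0]
opening: 0.707
```

Emit:
apply_moves(targets=[{"x": 0,"y": 0,"z": 0,"rx": 0,"ry": 0,"rz": 0,"claw": 0.44},{"x": 0,"y": 0,"z": 0,"rx": 0,"ry": 0,"rz": 0,"claw": 0.44},{"x": 0,"y": 0,"z": 0,"rx": 0,"ry": 0,"rz": 0,"claw": 0.44},{"x": 0,"y": 0,"z": 0,"rx": 0,"ry": 0,"rz": 0,"claw": 0.44},{"x": 0,"y": 0,"z": 0,"rx": 0,"ry": 0,"rz": 0,"claw": 0.44}], newtons=15)

```text
t: 5.65
position: [380.1, 281.7, 87.5]
tcp_rot: [-3.142, -0.0, -2.947]
force: [-0.4, 0.6, -0.4]
opening: 0.445
```

```bash
python3 - <<'E'
from h import *
im={n:bot.capture(n) for n in("scene",)}
for n in im: cv2.imwrite(f"pics/{n}5.png",im[n])
s=bot.state();print(s['t'],s['position'],s['tcp_rot'],s['force'],s['torque'],s['opening'])
crop(im['scene'],310,100,65,60,9,"pics/s1c.png")
E
```

```text
5.7 [380.10981411 281.68830609  87.5534428 ] [ 3.14158491e+00 -2.68073937e-06 -2.94712867e+00] [-0.46391272  0.62180281 -0.01811895] [0.0532191  0.03880091 0.0111219 ] 0.4430943956674334
```

View pics/s1c.png

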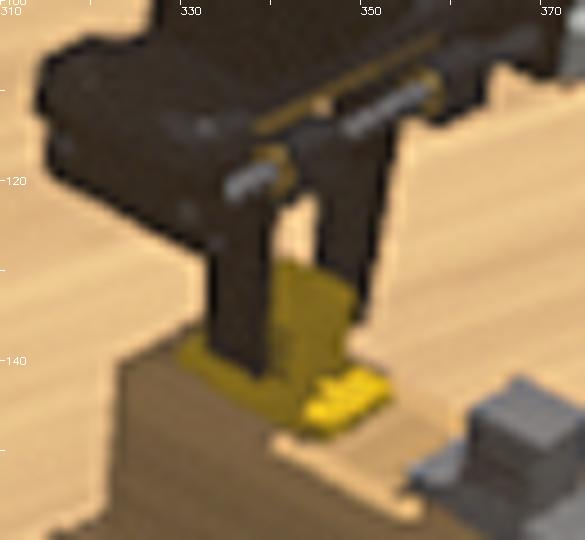

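```bash
python3 - <<'E'
from fit import *
S=lambda x,y:cp(x,y,4,255,120)
p=[380,281.6,.19]
bs=[((15,14,114),S(376,46)),((-15,-14,114),S(325,52)),((-15,14,114),S(349,35)),((15,-14,114),S(352,64)),((32,-17,84),S(375,112)),((32,17,84),S(396,95)),((-32,-17,84),S(300,83))]
d=np.array([np.array(o)-proj("scene",w([P],p))[0] for P,o in bs]); print(d.round(1)); off=np.median(d,0); print(off)
im=cv2.imread("pics/scene5.png"); L=[]
def box(x0,x1,y0,y1,z): return [(x0,y0,z),(x1,y0,z),(x1,y1,z),(x0,y1,z),(x0,y0,z)]
g=[380.1,281.7,.1945]
for P,q in ((box(-15,15,-14,14,114),p),(box(-32,32,-17,17,84),p),(box(-10,10,-33,-21,88),g),(box(-10,10,21,33,88),g),(box(-10,10,-33,-21,98),g)):
    L.append(proj("scene",w(P,q))+off-.5)
crop(im,310,100,65,60,9,"pics/s1d.png",L)
E
```

```text
[[-0.1 -0.2]
 [ 1.5  2. ]
 [ 0.8  1.2]
 [ 0.5  0.7]
 [ 3.4  0.9]
 [ 0.7  1.1]
 [ 0.9  2.9]]
[0.83695257 1.14042508]
```

View pics/s1d.png

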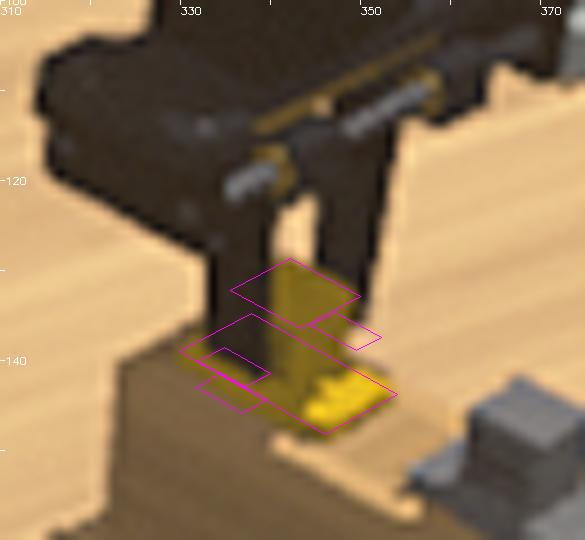

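The overlay puts the tips at z≈97 beside the block. I'll lower 9 mm more and close; about 0.295 means the block and about 0.36 would mean the collar.

Emit:
apply_moves(targets=[{"x": 0,"y": 0,"z": -0.02,"rx": 0,"ry": 0,"rz": 0,"claw": 0.44},{"x": 0,"y": 0,"z": -0.035,"rx": 0,"ry": 0,"rz": 0,"claw": 0.44},{"x": 0,"y": 0,"z": -0.045,"rx": 0,"ry": 0,"rz": 0,"claw": 0.44},{"x": 0,"y": 0,"z": -0.045,"rx": 0,"ry": 0,"rz": 0,"claw": 0.3},{"x": 0,"y": 0,"z": -0.045,"rx": 0,"ry": 0,"rz": 0,"claw": 0.2}], newtons=15)

```text
t: 6.12
position: [379.9, 281.6, 78.2]
tcp_rot: [-3.141, -0.001, -2.947]
force: [0.2, -0.6, 0.1]
opening: 0.351
```

Emit:
apply_moves(targets=[{"x": 0,"y": 0,"z": 0,"rx": 0,"ry": 0,"rz": 0,"claw": 0.15},{"x": 0,"y": 0,"z": 0,"rx": 0,"ry": 0,"rz": 0,"claw": 0.15},{"x": 0,"y": 0,"z": 0,"rx": 0,"ry": 0,"rz": 0,"claw": 0.15},{"x": 0,"y": 0,"z": 0,"rx": 0,"ry": 0,"rz": 0,"claw": 0.15},{"x": 0,"y": 0,"z": 0,"rx": 0,"ry": 0,"rz": 0,"claw": 0.15}], newtons=15)

```text
t: 6.53
position: [380.1, 281.7, 78.5]
tcp_rot: [3.142, 0.0, -2.947]
force: [-0.2, 1.0, -1.0]
opening: 0.294
```

```bash
python3 - <<'E'
from h import *
im={n:bot.capture(n) for n in("scene",)}
for n in im: cv2.imwrite(f"pics/{n}6.png",im[n])
s=bot.state();print(s['t'],s['position'],s['tcp_rot'],s['force'],s['torque'],s['opening'])
crop(im['scene'],310,100,65,60,9,"pics/s1c.png")
E
```

```text
6.5833 [380.09626186 281.66875544  78.55491688] [-3.14156202e+00  1.92434740e-05 -2.94712405e+00] [ 0.33255806  1.10394124 -0.84938594] [ 0.10133685 -0.02220836  0.01283706] 0.29354800350977966
```

View pics/s1c.png

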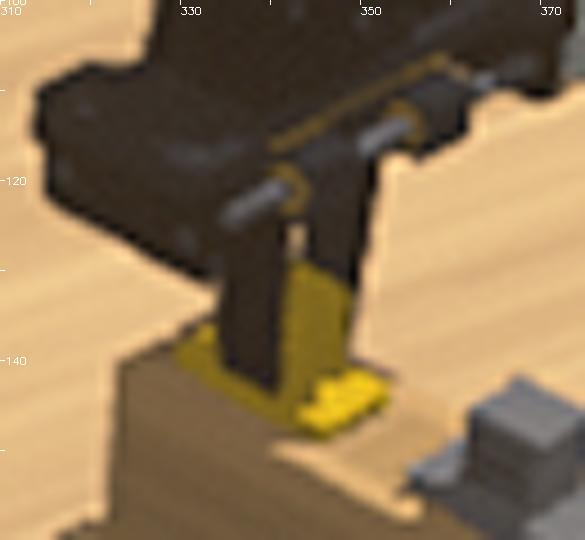

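The opening is 0.294, or 28 mm, so the block is gripped. Scene shows the fingers on the block, with the tips just above the collar at about (338,143). I'll firm up the grip and lift straight.

Emit:
apply_moves(targets=[{"x": 0,"y": 0,"z": 0,"rx": 0,"ry": 0,"rz": 0,"claw": 0.1},{"x": 0,"y": 0,"z": 0,"rx": 0,"ry": 0,"rz": 0,"claw": 0.1},{"x": 0,"y": 0,"z": 0.03,"rx": 0,"ry": 0,"rz": 0,"claw": 0.1},{"x": 0,"y": 0,"z": 0.08,"rx": 0,"ry": 0,"rz": 0,"claw": 0.1},{"x": 0,"y": 0,"z": 0.13,"rx": 0,"ry": 0,"rz": 0,"claw": 0.1}], newtons=50)

```text
t: 7.0
position: [380.1, 281.7, 105.4]
tcp_rot: [-3.141, -0.0, -2.947]
force: [1.0, 0.3, 0.6]
opening: 0.293
```

Emit:
apply_moves(targets=[{"x": 0,"y": 0,"z": 0.07,"rx": 0,"ry": 0,"rz": 0,"claw": 0.1},{"x": 0,"y": 0,"z": 0.16,"rx": 0,"ry": 0,"rz": 0,"claw": 0.1},{"x": 0,"y": 0,"z": 0.26,"rx": 0,"ry": 0,"rz": 0,"claw": 0.1},{"x": 0,"y": 0,"z": 0.34,"rx": 0,"ry": 0,"rz": 0,"claw": 0.1},{"x": 0,"y": 0,"z": 0.37,"rx": 0,"ry": 0,"rz": 0,"claw": 0.1}], newtons=50)

```text
t: 7.42
position: [381.8, 282.7, 183.1]
tcp_rot: [3.139, 0.006, -2.947]
force: [0.1, 0.8, -0.8]
opening: 0.294
```

```bash
python3 - <<'E'
from h import *
im={n:bot.capture(n) for n in("scene",)}
for n in im: cv2.imwrite(f"pics/{n}7.png",im[n])
s=bot.state();print(s['t'],s['position'],s['tcp_rot'],s['force'],s['torque'],s['opening'])
crop(im['scene'],280,60,120,120,5,"pics/s1c.png")
E
```

```text
7.4667 [381.888927   282.73590087 182.98880484] [ 3.13938419  0.00652687 -2.94707481] [1.61701265 0.54667943 0.24810088] [ 0.10020933  0.02815564 -0.01823914] 0.28859410057188695
```

View pics/s1c.png

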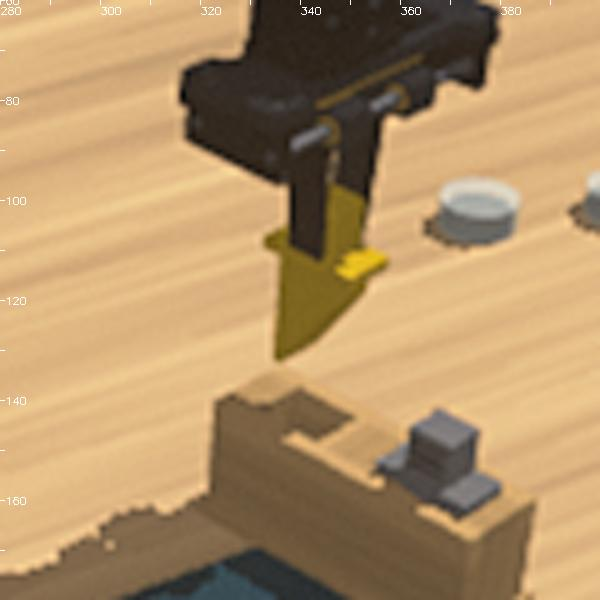

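The wedge is clear of the rack. I'll carry it over the slot, turning by −0.0196 turns to match the dock yaw.

Emit:
apply_moves(targets=[{"x": 0.05,"y": -0.05,"z": 0.03,"rx": 0,"ry": 0,"rz": 0,"claw": 0.1},{"x": 0.15,"y": -0.15,"z": 0.06,"rx": 0,"ry": 0,"rz": -0.005,"claw": 0.1},{"x": 0.27,"y": -0.28,"z": 0.08,"rx": 0,"ry": 0,"rz": -0.01,"claw": 0.1},{"x": 0.4,"y": -0.42,"z": 0.1,"rx": 0,"ry": 0,"rz": -0.015,"claw": 0.1},{"x": 0.53,"y": -0.55,"z": 0.1,"rx": 0,"ry": 0,"rz": -0.02,"claw": 0.1}], newtons=50)

```text
t: 7.88
position: [487.1, 170.5, 199.1]
tcp_rot: [3.141, 0.001, -3.074]
force: [1.2, 1.1, -1.6]
opening: 0.291
```

Emit:
apply_moves(targets=[{"x": 0.13,"y": -0.14,"z": 0,"rx": 0,"ry": 0,"rz": 0,"claw": 0.1},{"x": 0.26,"y": -0.28,"z": 0,"rx": 0,"ry": 0,"rz": 0,"claw": 0.1},{"x": 0.38,"y": -0.4,"z": 0,"rx": 0,"ry": 0,"rz": 0,"claw": 0.1},{"x": 0.48,"y": -0.5,"z": 0,"rx": 0,"ry": 0,"rz": 0,"claw": 0.1},{"x": 0.55,"y": -0.575,"z": 0,"rx": 0,"ry": 0,"rz": 0,"claw": 0.1}], newtons=50)

```text
t: 8.3
position: [597.2, 54.5, 197.6]
tcp_rot: [-3.141, -0.001, -3.075]
force: [-0.3, 0.5, -0.6]
opening: 0.292
```

Emit:
apply_moves(targets=[{"x": 0.05,"y": -0.05,"z": 0,"rx": 0,"ry": 0,"rz": 0,"claw": 0.1},{"x": 0.08,"y": -0.09,"z": 0,"rx": 0,"ry": 0,"rz": 0,"claw": 0.1},{"x": 0.1,"y": -0.105,"z": 0,"rx": 0,"ry": 0,"rz": 0,"claw": 0.1},{"x": 0.1,"y": -0.105,"z": 0,"rx": 0,"ry": 0,"rz": 0,"claw": 0.1},{"x": 0.1,"y": -0.105,"z": 0,"rx": 0,"ry": 0,"rz": 0,"claw": 0.1}], newtons=50)

```text
t: 8.72
position: [615.7, 36.4, 198.4]
tcp_rot: [3.141, -0.001, -3.072]
force: [0.6, 0.4, -1.1]
opening: 0.294
```

```bash
python3 - <<'E'
from h import *
im={n:bot.capture(n) for n in("scene","top")}
for n in im: cv2.imwrite(f"pics/{n}8.png",im[n])
s=bot.state();print(s['t'],s['position'],s['tcp_rot'],s['force'],s['torque'],s['opening'])
crop(im['scene'],255,135,120,120,5,"pics/s1c.png"); crop(im['top'],220,110,110,100,6,"pics/t1c.png")
E
```

```text
8.8167 [615.55981307  36.615742   198.62775321] [ 3.14135961e+00 -1.45656476e-04 -3.07164144e+00] [-0.60029097 -0.41357672 -0.28160512] [0.01899811 0.05515581 0.02485276] 0.2912786162289855
```

View pics/s1c.png

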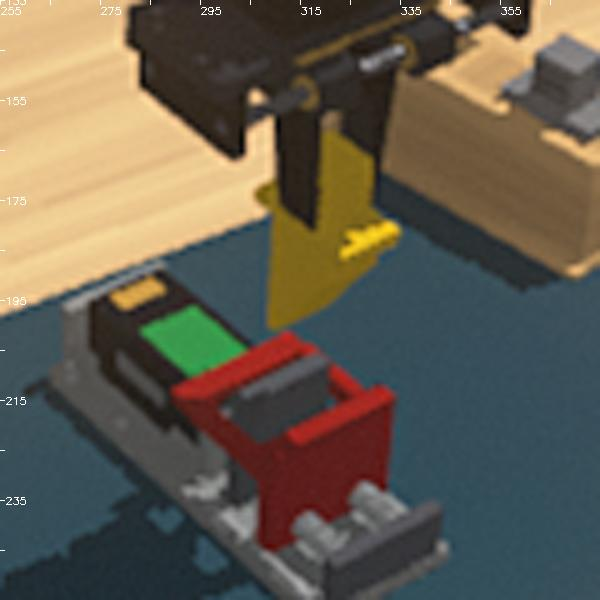

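View pics/t1c.png

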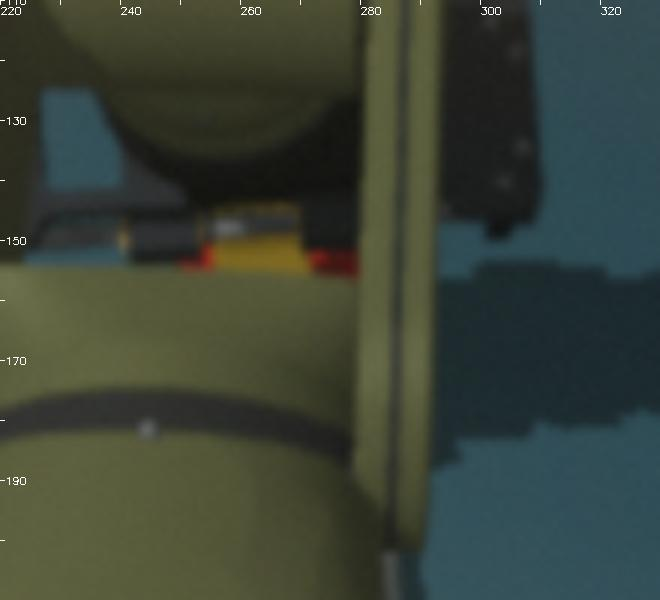

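```bash
python3 - <<'E'
from fit import *
S=lambda x,y:cp(x,y,5,255,135)
g=[615.6,36.6,.07]; z=128
import itertools
im=cv2.imread("pics/scene8.png")
def box(x0,x1,y0,y1,z): return [(x0,y0,z),(x1,y0,z),(x1,y1,z),(x0,y1,z),(x0,y0,z)]
def L(off,g,z,d):
    o=[]
    for y in(-15,15): o.append([(-20,y,z),(-14,y,z),(20,y,z+50),(20,y,z+68),(-20,y,z+68),(-20,y,z)])
    o+= [box(-32,32,-17,17,z+68),box(-32,32,-17,17,z+76)]
    o=[proj("scene",w(P,g))+off-.5 for P in o]
    for P in (box(62,74,-38,38,82),box(26,36,-28,28,82),box(-8,8,-38,38,68)): o.append(proj("scene",w(P,d))+off-.5)
    return o
crop(im,255,135,120,120,6,"pics/s1d.png",L(np.array([.84,1.14]),g,z,[556.7,31.4,.0715]))
E
```

```text
(no output)
```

View pics/s1d.png

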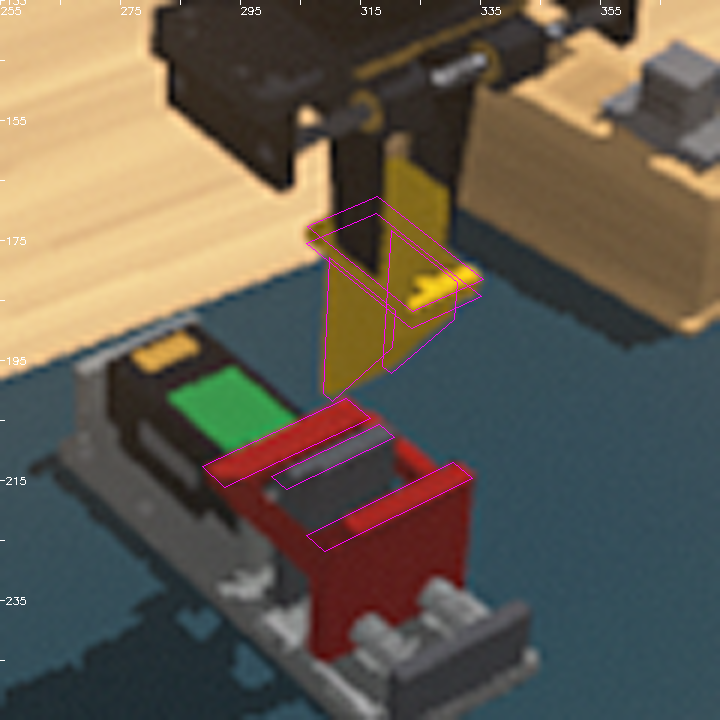

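The wedge overlay matches the image to within 1 px, tip at (309.5,200.5), so the grip pose is known. The dock may lie 1–3 mm farther in x than the top fit gave, so I'll aim 2 mm farther out. Descending.

Emit:
apply_moves(targets=[{"x": 0.01,"y": -0.004,"z": -0.03,"rx": 0,"ry": 0,"rz": 0,"claw": 0.1},{"x": 0.01,"y": -0.004,"z": -0.08,"rx": 0,"ry": 0,"rz": 0,"claw": 0.1},{"x": 0.01,"y": -0.004,"z": -0.14,"rx": 0,"ry": 0,"rz": 0,"claw": 0.1},{"x": 0.01,"y": -0.004,"z": -0.19,"rx": 0,"ry": 0,"rz": 0,"claw": 0.1},{"x": 0.01,"y": -0.004,"z": -0.215,"rx": 0,"ry": 0,"rz": 0,"claw": 0.1}], newtons=50)

```text
t: 9.23
position: [616.5, 35.1, 152.3]
tcp_rot: [3.141, -0.004, -3.073]
force: [-1.2, -0.2, -0.2]
opening: 0.291
```

```bash
python3 - <<'E'
from h import *
im={n:bot.capture(n) for n in("scene",)}
for n in im: cv2.imwrite(f"pics/{n}9.png",im[n])
s=bot.state();print(s['t'],s['position'],s['tcp_rot'],s['force'],s['torque'],s['opening'])
crop(im['scene'],275,155,85,85,7,"pics/s1c.png")
E
```

```text
9.2833 [616.22778042  34.99020919 151.74607213] [ 3.14106393 -0.00524955 -3.07280899] [-0.64157601  0.40929887 -2.15930685] [ 0.08625732  0.03249937 -0.01395319] 0.2903527453106388
```

View pics/s1c.png

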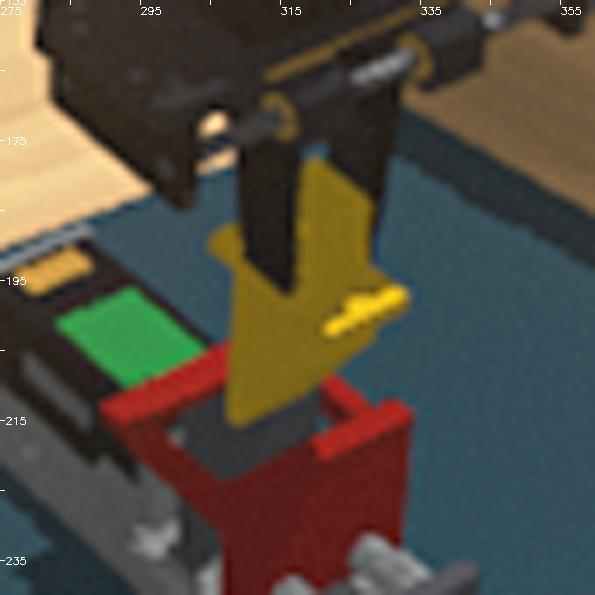

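The tip at (308.5,215.5) is just past the post's near edge. The arm was still settling about 1 mm short in x. I'll add 1.5 mm of x and continue into the slot, reading the force as I go.

Emit:
apply_moves(targets=[{"x": 0.0075,"y": 0,"z": 0,"rx": 0,"ry": 0,"rz": 0,"claw": 0.1},{"x": 0.0075,"y": 0,"z": -0.02,"rx": 0,"ry": 0,"rz": 0,"claw": 0.1},{"x": 0.0075,"y": 0,"z": -0.05,"rx": 0,"ry": 0,"rz": 0,"claw": 0.1},{"x": 0.0075,"y": 0,"z": -0.075,"rx": 0,"ry": 0,"rz": 0,"claw": 0.1},{"x": 0.0075,"y": 0,"z": -0.1,"rx": 0,"ry": 0,"rz": 0,"claw": 0.1}], newtons=50)

```text
t: 9.7
position: [619.7, 34.8, 135.2]
tcp_rot: [-3.142, 0.0, -3.073]
force: [-0.1, -1.0, -0.7]
opening: 0.294
```

```bash
python3 - <<'E'
from h import *
im={n:bot.capture(n) for n in("scene",)}
for n in im: cv2.imwrite(f"pics/{n}10.png",im[n])
s=bot.state();print(s['t'],s['position'],s['tcp_rot'],s['force'],s['torque'],s['opening'])
crop(im['scene'],275,155,85,85,7,"pics/s1c.png")
E
```

```text
9.75 [618.89143258  34.8701513  133.78009761] [ 3.14144624e+00 -1.94289054e-03 -3.07284130e+00] [-0.86158005  0.02843907 -1.53445866] [ 0.05124998  0.02017148 -0.01252527] 0.29418430633875925
```

View pics/s1c.png

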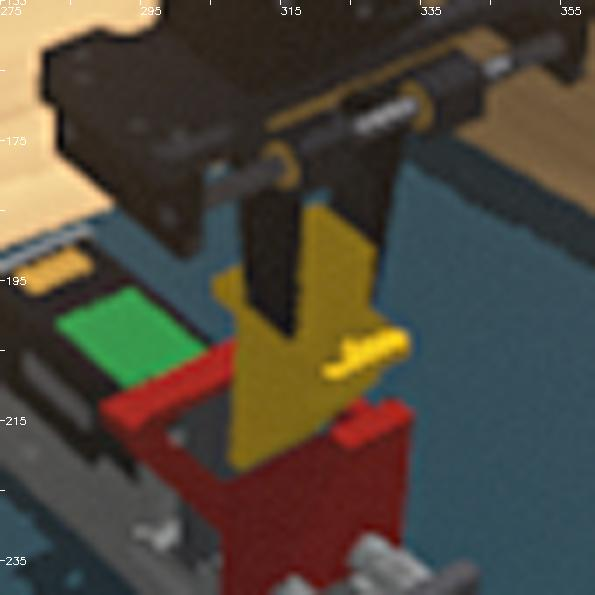

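Emit:
apply_moves(targets=[{"x": 0,"y": 0,"z": -0.01,"rx": 0,"ry": 0,"rz": 0,"claw": 0.1},{"x": 0,"y": 0,"z": -0.025,"rx": 0,"ry": 0,"rz": 0,"claw": 0.1},{"x": 0,"y": 0,"z": -0.045,"rx": 0,"ry": 0,"rz": 0,"claw": 0.1},{"x": 0,"y": 0,"z": -0.06,"rx": 0,"ry": 0,"rz": 0,"claw": 0.1},{"x": 0,"y": 0,"z": -0.075,"rx": 0,"ry": 0,"rz": 0,"claw": 0.1}], newtons=50)

```text
t: 10.17
position: [619.8, 34.8, 121.6]
tcp_rot: [-3.141, 0.0, -3.073]
force: [-2.8, -0.3, 5.3]
opening: 0.288
```

Emit:
apply_moves(targets=[{"x": 0,"y": 0,"z": -0.015,"rx": 0,"ry": 0,"rz": 0,"claw": 0.1},{"x": 0,"y": 0,"z": -0.03,"rx": 0,"ry": 0,"rz": 0,"claw": 0.1},{"x": 0,"y": 0,"z": -0.045,"rx": 0,"ry": 0,"rz": 0,"claw": 0.1},{"x": 0,"y": 0,"z": -0.06,"rx": 0,"ry": 0,"rz": 0,"claw": 0.1},{"x": 0,"y": 0,"z": -0.075,"rx": 0,"ry": 0,"rz": 0,"claw": 0.1}], newtons=50)

```text
t: 10.58
position: [620.0, 34.8, 107.3]
tcp_rot: [-3.141, 0.001, -3.073]
force: [-5.0, -0.9, 8.4]
opening: 0.293
```

```bash
python3 - <<'E'
from h import *
im={n:bot.capture(n) for n in("scene",)}
for n in im: cv2.imwrite(f"pics/{n}11.png",im[n])
s=bot.state();print(s['t'],s['position'],s['tcp_rot'],s['force'],s['torque'],s['opening'])
crop(im['scene'],275,165,85,85,7,"pics/s1c.png")
E
```

```text
10.6333 [619.63996576  34.78208213 106.54725074] [-3.14128079e+00 -6.35349810e-05 -3.07269948e+00] [-4.61467782 -1.04938431  5.85688447] [-0.09711675  0.84312814  0.01677647] 0.28846404553751265
```

View pics/s1c.png

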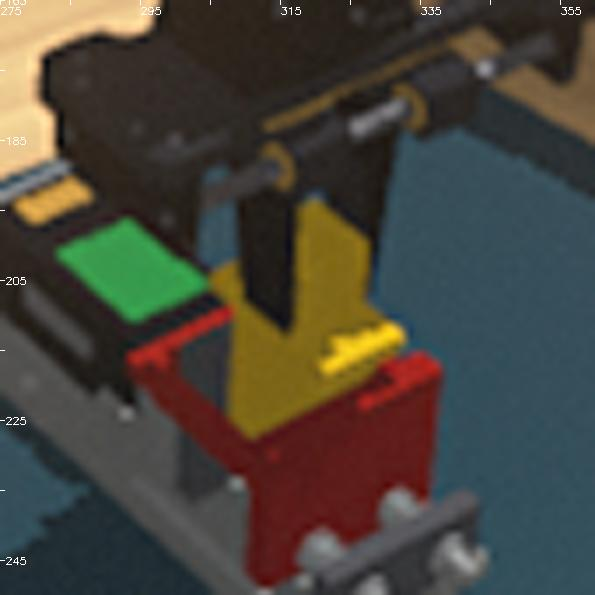

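The catch is sliding out with gentle forces of about 5–8 N. Continuing to push home.

Emit:
apply_moves(targets=[{"x": 0,"y": 0,"z": -0.015,"rx": 0,"ry": 0,"rz": 0,"claw": 0.1},{"x": 0,"y": 0,"z": -0.03,"rx": 0,"ry": 0,"rz": 0,"claw": 0.1},{"x": 0,"y": 0,"z": -0.045,"rx": 0,"ry": 0,"rz": 0,"claw": 0.1},{"x": 0,"y": 0,"z": -0.06,"rx": 0,"ry": 0,"rz": 0,"claw": 0.1},{"x": 0,"y": 0,"z": -0.075,"rx": 0,"ry": 0,"rz": 0,"claw": 0.1}], newtons=50)

```text
t: 11.05
position: [618.5, 34.9, 89.5]
tcp_rot: [3.142, -0.003, -3.073]
force: [-3.8, -1.1, 1.2]
opening: 0.293
```

Emit:
apply_moves(targets=[{"x": 0,"y": 0,"z": -0.005,"rx": 0,"ry": 0,"rz": 0,"claw": 0.1},{"x": 0,"y": 0,"z": -0.01,"rx": 0,"ry": 0,"rz": 0,"claw": 0.1},{"x": 0,"y": 0,"z": -0.015,"rx": 0,"ry": 0,"rz": 0,"claw": 0.1},{"x": 0,"y": 0,"z": -0.02,"rx": 0,"ry": 0,"rz": 0,"claw": 0.1},{"x": 0,"y": 0,"z": -0.02,"rx": 0,"ry": 0,"rz": 0,"claw": 0.1}], newtons=50)

```text
t: 11.47
position: [619.4, 34.9, 86.2]
tcp_rot: [3.142, -0.001, -3.073]
force: [-4.5, 0.0, 0.2]
opening: 0.292
```

```bash
python3 - <<'E'
from h import *
im={n:bot.capture(n) for n in("scene",)}
for n in im: cv2.imwrite(f"pics/{n}12.png",im[n])
s=bot.state();print(s['t'],s['position'],s['tcp_rot'],s['force'],s['torque'],s['opening'])
crop(im['scene'],275,165,85,85,7,"pics/s1c.png")
E
```

```text
11.5167 [619.3871358   34.89767301  86.19886179] [ 3.14153007e+00 -5.99299673e-04 -3.07277299e+00] [-4.4896752  -0.4690883   0.04459575] [-0.01045721  0.91777194  0.06512633] 0.2931612480100917
```

View pics/s1c.png

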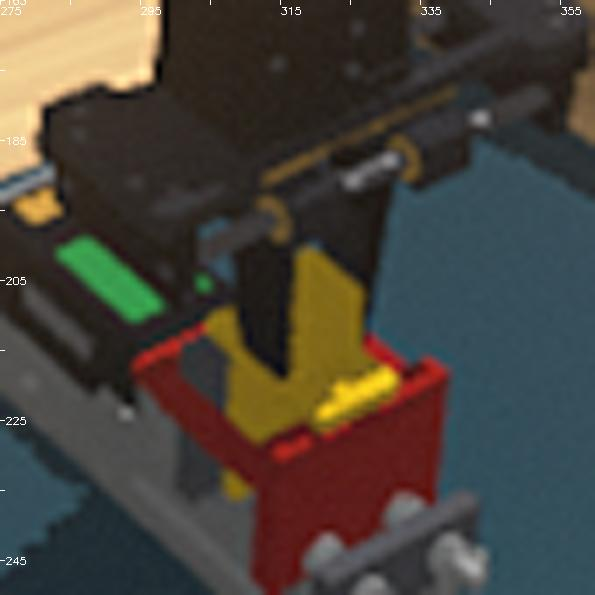

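Fz is about 0 and the spring force of 4.5 N is carried sideways, so the wedge is past its slope. I'll lower the last millimetres until the collar seats.

Emit:
apply_moves(targets=[{"x": 0,"y": 0,"z": -0.004,"rx": 0,"ry": 0,"rz": 0,"claw": 0.1},{"x": 0,"y": 0,"z": -0.008,"rx": 0,"ry": 0,"rz": 0,"claw": 0.1},{"x": 0,"y": 0,"z": -0.012,"rx": 0,"ry": 0,"rz": 0,"claw": 0.1},{"x": 0,"y": 0,"z": -0.012,"rx": 0,"ry": 0,"rz": 0,"claw": 0.1},{"x": 0,"y": 0,"z": -0.012,"rx": 0,"ry": 0,"rz": 0,"claw": 0.1}], newtons=50)

```text
t: 11.93
position: [619.9, 34.9, 84.5]
tcp_rot: [-3.142, 0.001, -3.073]
force: [-5.0, -0.2, 2.4]
opening: 0.291
```

Emit:
apply_moves(targets=[{"x": -0.005,"y": 0,"z": -0.002,"rx": 0,"ry": 0,"rz": 0,"claw": 0.1},{"x": -0.01,"y": 0,"z": -0.003,"rx": 0,"ry": 0,"rz": 0,"claw": 0.1},{"x": -0.015,"y": -0.001,"z": -0.004,"rx": 0,"ry": 0,"rz": 0,"claw": 0.1},{"x": -0.02,"y": -0.001,"z": -0.005,"rx": 0,"ry": 0,"rz": 0,"claw": 0.1},{"x": -0.02,"y": -0.001,"z": -0.005,"rx": 0,"ry": 0,"rz": 0,"claw": 0.1}], newtons=50)

```text
t: 12.35
position: [617.0, 34.7, 84.5]
tcp_rot: [-3.141, 0.004, -3.073]
force: [0.5, 0.3, 5.3]
opening: 0.294
```

```bash
python3 - <<'E'
from h import *
im={n:bot.capture(n) for n in("scene",)}
for n in im: cv2.imwrite(f"pics/{n}13.png",im[n])
s=bot.state();print(s['t'],s['position'],s['tcp_rot'],s['force'],s['torque'],s['opening'])
crop(im['scene'],275,165,85,85,7,"pics/s1c.png")
E
```

```text
12.4 [617.0682054   34.67509574  84.52067558] [-3.14126971  0.0037932  -3.07282419] [-0.08787797  0.39759933  5.39856653] [-0.0764155   0.30271964  0.0212932 ] 0.29383428891607977
```

View pics/s1c.png

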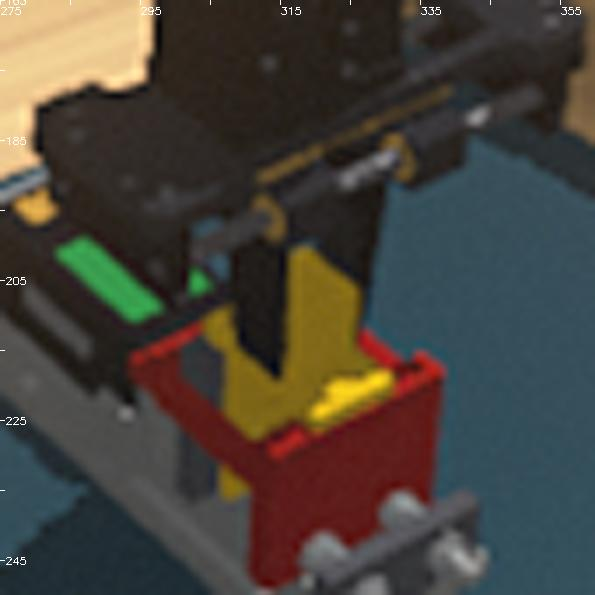

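Lateral force has dropped to about 0 and the height is 84.5, exactly the predicted seating height. I'll press a bit more to confirm it is home, then release.

Emit:
apply_moves(targets=[{"x": 0,"y": 0,"z": -0.003,"rx": 0,"ry": 0,"rz": 0,"claw": 0.1},{"x": 0,"y": 0,"z": -0.006,"rx": 0,"ry": 0,"rz": 0,"claw": 0.1},{"x": 0,"y": 0,"z": -0.009,"rx": 0,"ry": 0,"rz": 0,"claw": 0.1},{"x": 0,"y": 0,"z": -0.012,"rx": 0,"ry": 0,"rz": 0,"claw": 0.1},{"x": 0,"y": 0,"z": -0.012,"rx": 0,"ry": 0,"rz": 0,"claw": 0.1}], newtons=50)

```text
t: 12.82
position: [617.1, 34.7, 84.4]
tcp_rot: [-3.141, 0.003, -3.073]
force: [-4.8, 0.6, 15.1]
opening: 0.288
```

Fz rose to 15 N with no descent, so the collar is seated. I'll ease off and open.

Emit:
apply_moves(targets=[{"x": 0,"y": 0,"z": 0.008,"rx": 0,"ry": 0,"rz": 0,"claw": 0.1},{"x": 0,"y": 0,"z": 0.012,"rx": 0,"ry": 0,"rz": 0,"claw": 0.1},{"x": 0,"y": 0,"z": 0.016,"rx": 0,"ry": 0,"rz": 0,"claw": 0.5},{"x": 0,"y": 0,"z": 0.016,"rx": 0,"ry": 0,"rz": 0,"claw": 0.6},{"x": 0,"y": 0,"z": 0.016,"rx": 0,"ry": 0,"rz": 0,"claw": 0.6}], newtons=30)

```text
t: 13.23
position: [615.5, 34.7, 83.2]
tcp_rot: [3.141, -0.0, -3.073]
force: [0.2, -0.0, 0.3]
opening: 0.448
```

Emit:
apply_moves(targets=[{"x": 0,"y": 0,"z": 0,"rx": 0,"ry": 0,"rz": 0,"claw": 0.6},{"x": 0,"y": 0,"z": 0,"rx": 0,"ry": 0,"rz": 0,"claw": 0.6},{"x": 0,"y": 0,"z": 0.03,"rx": 0,"ry": 0,"rz": 0,"claw": 0.6},{"x": 0,"y": 0,"z": 0.1,"rx": 0,"ry": 0,"rz": 0,"claw": 0.8},{"x": 0,"y": 0,"z": 0.2,"rx": 0,"ry": 0,"rz": 0,"claw": 1}], newtons=30)

```text
t: 13.65
position: [614.4, 34.7, 123.2]
tcp_rot: [3.141, -0.004, -3.073]
force: [-0.4, -0.8, -0.1]
opening: 0.689
```

Emit:
apply_moves(targets=[{"x": -0.0,"y": 0,"z": 0.15,"rx": 0,"ry": 0,"rz": 0,"claw": 1},{"x": 0,"y": 0,"z": 0.3,"rx": 0,"ry": 0,"rz": 0,"claw": 1},{"x": 0,"y": 0.15,"z": 0.4,"rx": 0,"ry": 0,"rz": 0,"claw": 1},{"x": -0.1,"y": 0.3,"z": 0.4,"rx": 0,"ry": 0,"rz": 0,"claw": 1},{"x": -0.2,"y": 0.45,"z": 0.4,"rx": 0,"ry": 0,"rz": 0,"claw": 1}], newtons=30)

```text
t: 14.07
position: [577.3, 125.4, 208.4]
tcp_rot: [3.141, 0.007, -3.075]
force: [0.4, 0.5, -0.6]
opening: 0.99
```

Emit:
apply_moves(targets=[{"x": -0.1,"y": 0.15,"z": 0,"rx": 0,"ry": 0,"rz": 0,"claw": 1},{"x": -0.2,"y": 0.3,"z": 0,"rx": 0,"ry": 0,"rz": 0,"claw": 1},{"x": -0.3,"y": 0.45,"z": 0,"rx": 0,"ry": 0,"rz": 0,"claw": 1},{"x": -0.35,"y": 0.6,"z": 0,"rx": 0,"ry": 0,"rz": 0,"claw": 1},{"x": -0.35,"y": 0.7,"z": 0,"rx": 0,"ry": 0,"rz": 0,"claw": 1}], newtons=30)

```text
t: 14.48
position: [503.9, 267.2, 206.0]
tcp_rot: [3.14, 0.002, -3.071]
force: [-0.1, 0.9, 0.3]
opening: 1.0
```

```bash
python3 - <<'E'
from h import *
im={n:bot.capture(n) for n in("scene","top")}
for n in im: cv2.imwrite(f"pics/{n}14.png",im[n])
s=bot.state();print(s['t'],s['position'],s['tcp_rot'],s['force'],s['torque'],s['opening'])
crop(im['scene'],260,165,105,100,7,"pics/s1c.png")
crop(im['top'],225,125,80,115,5,"pics/t1c.png")
E
```

```text
14.5833 [505.20133024 267.35076533 205.78963849] [ 3.14028499e+00  2.28567340e-03 -3.06880884e+00] [-0.30463247  0.07534586 -0.25331922] [ 0.00916179 -0.02057764  0.03050761] 1.0025895347966598
```

View pics/s1c.png

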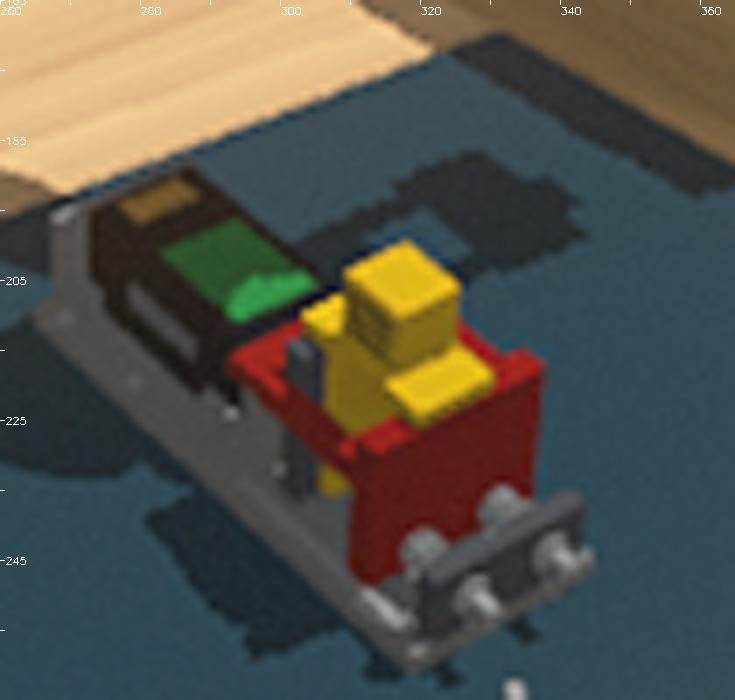

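View pics/t1c.png

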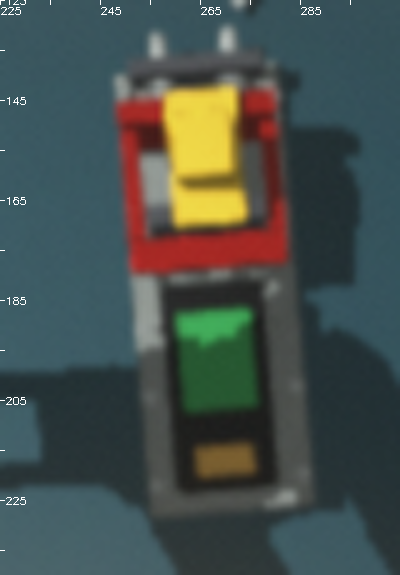

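The wedge stands upright at home, with the collar on the post and plate. The catch is clear, and the pack's whole top is exposed, with its far end at top-view (268,179). The touch-off at the post puts the dock about 3–4 mm farther in x than the top fit, so I'll take the pack centre as about (509.5, 27.7). Moving over the pack.

Emit:
apply_moves(targets=[{"x": 0,"y": -0.08,"z": 0,"rx": 0,"ry": 0,"rz": 0,"claw": 1},{"x": 0,"y": -0.26,"z": 0,"rx": 0,"ry": 0,"rz": 0,"claw": 1},{"x": 0.01,"y": -0.46,"z": -0.05,"rx": 0,"ry": 0,"rz": 0,"claw": 1},{"x": 0.02,"y": -0.66,"z": -0.1,"rx": 0,"ry": 0,"rz": 0,"claw": 1},{"x": 0.02,"y": -0.84,"z": -0.15,"rx": 0,"ry": 0,"rz": 0,"claw": 1}], newtons=30)

```text
t: 15.0
position: [510.1, 94.0, 175.1]
tcp_rot: [-3.141, 0.002, -3.073]
force: [0.9, -0.2, 0.3]
opening: 0.999
```

Emit:
apply_moves(targets=[{"x": 0,"y": -0.15,"z": -0.05,"rx": 0,"ry": 0,"rz": 0,"claw": 1},{"x": 0,"y": -0.26,"z": -0.1,"rx": 0,"ry": 0,"rz": 0,"claw": 1},{"x": 0,"y": -0.33,"z": -0.15,"rx": 0,"ry": 0,"rz": 0,"claw": 1},{"x": 0,"y": -0.36,"z": -0.2,"rx": 0,"ry": 0,"rz": 0,"claw": 1},{"x": 0,"y": -0.36,"z": -0.2,"rx": 0,"ry": 0,"rz": 0,"claw": 1}], newtons=30)

```text
t: 15.42
position: [508.4, 23.0, 132.3]
tcp_rot: [3.141, -0.003, -3.076]
force: [0.2, 0.2, 0.6]
opening: 1.0
```

Emit:
apply_moves(targets=[{"x": 0,"y": 0,"z": 0,"rx": 0,"ry": 0,"rz": 0,"claw": 1},{"x": 0,"y": 0,"z": 0,"rx": 0,"ry": 0,"rz": 0,"claw": 1},{"x": 0,"y": 0,"z": 0,"rx": 0,"ry": 0,"rz": 0,"claw": 1},{"x": 0,"y": 0,"z": 0,"rx": 0,"ry": 0,"rz": 0,"claw": 1},{"x": 0,"y": 0,"z": 0,"rx": 0,"ry": 0,"rz": 0,"claw": 1}], newtons=30)

```text
t: 15.83
position: [510.0, 25.3, 134.6]
tcp_rot: [-3.141, 0.001, -3.072]
force: [-0.1, -0.3, 0.8]
opening: 0.999
```

```bash
python3 - <<'E'
from h import *
im={n:bot.capture(n) for n in("scene","top")}
for n in im: cv2.imwrite(f"pics/{n}15.png",im[n])
s=bot.state();print(s['t'],s['position'],s['tcp_rot'],s['force'],s['torque'],s['opening'])
crop(im['scene'],240,130,110,110,6,"pics/s1c.png")
E
```

```text
15.9333 [509.82752987  25.12199844 134.31410208] [-3.14150746e+00  5.67127408e-04 -3.07196176e+00] [-0.01332228  0.52527063 -0.07420945] [ 0.07286014  0.044868   -0.0425155 ] 0.9991911370302391
```

View pics/s1c.png

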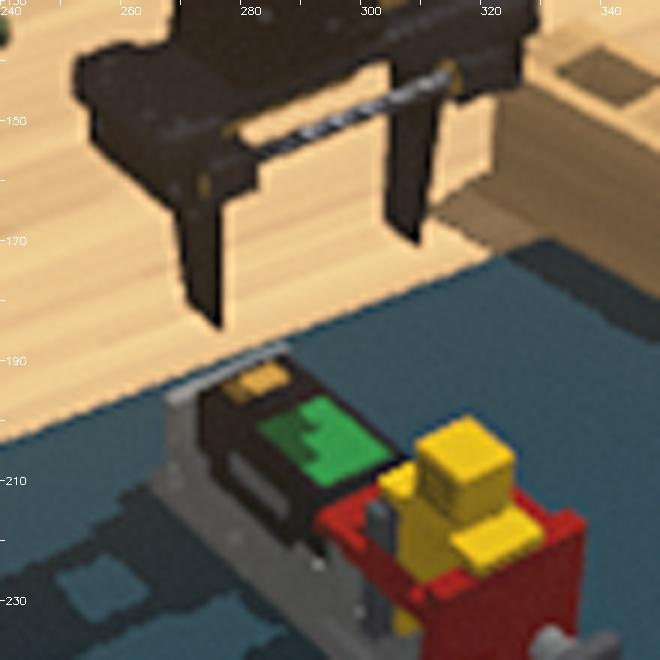

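```bash
python3 - <<'E'
from h import *
for z in (112,135,143.8,150): print(z,proj("scene",[[509.8,25.1,z]])+[.84,1.14])
E
```

```text
112 [[290.95252386 185.7367101 ]]
135 [[291.10583408 178.4477826 ]]
143.8 [[291.16543274 175.61424501]]
150 [[291.20774138 173.60273774]]
```

Emit:
apply_moves(targets=[{"x": 0,"y": 0.0125,"z": -0.04,"rx": 0,"ry": 0,"rz": 0,"claw": 1},{"x": 0,"y": 0.0125,"z": -0.14,"rx": 0,"ry": 0,"rz": 0,"claw": 1},{"x": 0,"y": 0.0125,"z": -0.28,"rx": 0,"ry": 0,"rz": 0,"claw": 1},{"x": 0,"y": 0.0125,"z": -0.38,"rx": 0,"ry": 0,"rz": 0,"claw": 1},{"x": 0,"y": 0.0125,"z": -0.44,"rx": 0,"ry": 0,"rz": 0,"claw": 1}], newtons=30)

```text
t: 16.35
position: [507.5, 27.5, 42.7]
tcp_rot: [3.141, -0.004, -3.073]
force: [-0.5, 0.4, -0.0]
opening: 0.998
```

Emit:
apply_moves(targets=[{"x": 0,"y": 0,"z": -0.03,"rx": 0,"ry": 0,"rz": 0,"claw": 1},{"x": 0,"y": 0,"z": -0.06,"rx": 0,"ry": 0,"rz": 0,"claw": 1},{"x": 0,"y": 0,"z": -0.09,"rx": 0,"ry": 0,"rz": 0,"claw": 1},{"x": 0,"y": 0,"z": -0.1,"rx": 0,"ry": 0,"rz": 0,"claw": 1},{"x": 0,"y": 0,"z": -0.1,"rx": 0,"ry": 0,"rz": 0,"claw": 1}], newtons=30)

```text
t: 16.77
position: [509.9, 27.2, 26.2]
tcp_rot: [-3.142, 0.0, -3.073]
force: [0.3, 0.4, -0.2]
opening: 0.999
```

```bash
python3 - <<'E'
from h import *
im={n:bot.capture(n) for n in("scene","top")}
for n in im: cv2.imwrite(f"pics/{n}16.png",im[n])
s=bot.state();print(s['t'],s['position'],s['tcp_rot'],s['force'],s['torque'],s['opening'])
p=np.array(s['position'])
for dz in (-22,0,8): print(dz,proj("scene",[p+[0,0,dz]])+[.84,1.14])
crop(im['scene'],240,140,110,110,7,"pics/s1c.png")
E
```

```text
16.8667 [510.25828801  27.15214927  26.70881207] [-3.14142301e+00  1.34849107e-03 -3.07283729e+00] [-0.84538055  1.46708199  0.22361267] [ 0.05410896 -0.00510746  0.03318478] 1.0019032662754208
-22 [[291.03169385 217.48293495]]
0 [[291.17155169 211.20550285]]
8 [[291.22313823 208.89007363]]
```

View pics/s1c.png

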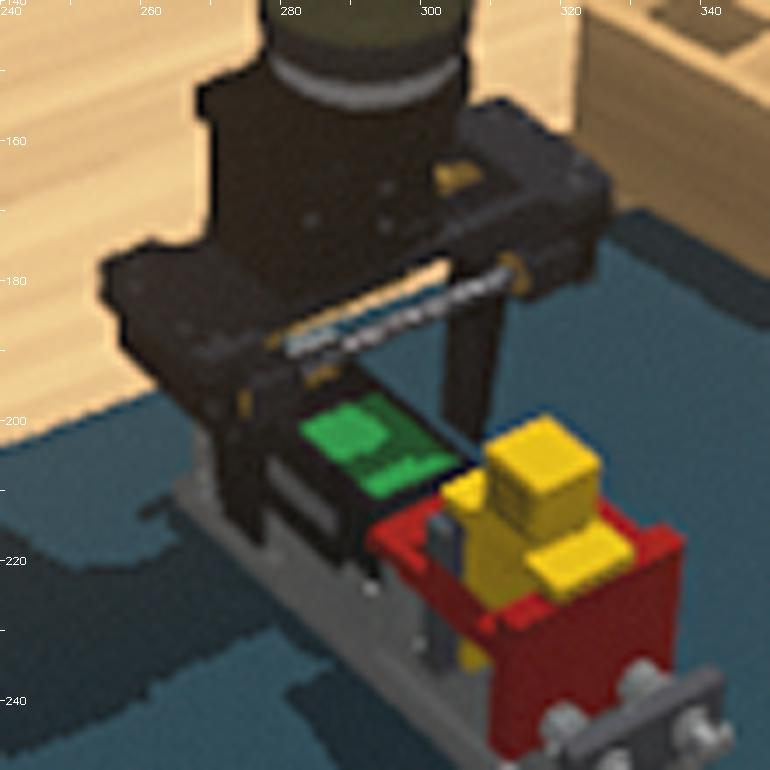

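The scene tip midpoint is (291.2,209), confirming the tips sit at the reported z + 8 mm. I'll lower 15 mm more and grip; I expect an opening near 0.526.

Emit:
apply_moves(targets=[{"x": 0,"y": 0,"z": -0.03,"rx": 0,"ry": 0,"rz": 0,"claw": 1},{"x": 0,"y": 0,"z": -0.06,"rx": 0,"ry": 0,"rz": 0,"claw": 1},{"x": 0,"y": 0,"z": -0.075,"rx": 0,"ry": 0,"rz": 0,"claw": 0.8},{"x": 0,"y": 0,"z": -0.075,"rx": 0,"ry": 0,"rz": 0,"claw": 0.62},{"x": 0,"y": 0,"z": -0.075,"rx": 0,"ry": 0,"rz": 0,"claw": 0.6}], newtons=15)

```text
t: 17.28
position: [509.2, 27.2, 10.5]
tcp_rot: [3.141, -0.001, -3.073]
force: [0.2, 0.2, -0.1]
opening: 0.846
```

Emit:
apply_moves(targets=[{"x": 0,"y": 0,"z": 0,"rx": 0,"ry": 0,"rz": 0,"claw": 0.55},{"x": 0,"y": 0,"z": 0,"rx": 0,"ry": 0,"rz": 0,"claw": 0.45},{"x": 0,"y": 0,"z": 0,"rx": 0,"ry": 0,"rz": 0,"claw": 0.4},{"x": 0,"y": 0,"z": 0,"rx": 0,"ry": 0,"rz": 0,"claw": 0.4},{"x": 0,"y": 0,"z": 0,"rx": 0,"ry": 0,"rz": 0,"claw": 0.4}], newtons=15)

```text
t: 17.7
position: [509.8, 27.4, 11.2]
tcp_rot: [3.141, 0.001, -3.073]
force: [0.4, 0.8, 0.8]
opening: 0.527
```

Emit:
apply_moves(targets=[{"x": 0,"y": 0,"z": 0,"rx": 0,"ry": 0,"rz": 0,"claw": 0.4},{"x": 0,"y": 0,"z": 0,"rx": 0,"ry": 0,"rz": 0,"claw": 0.4},{"x": 0,"y": 0,"z": 0,"rx": 0,"ry": 0,"rz": 0,"claw": 0.4},{"x": 0,"y": 0,"z": 0,"rx": 0,"ry": 0,"rz": 0,"claw": 0.4},{"x": 0,"y": 0,"z": 0,"rx": 0,"ry": 0,"rz": 0,"claw": 0.4}], newtons=30)

```text
t: 18.12
position: [509.8, 27.4, 11.2]
tcp_rot: [3.141, 0.0, -3.073]
force: [0.4, 2.9, 1.4]
opening: 0.525
```

```bash
python3 - <<'E'
from h import *
im={n:bot.capture(n) for n in("scene","top")}
for n in im: cv2.imwrite(f"pics/{n}17.png",im[n])
s=bot.state();print(s['t'],s['position'],s['tcp_rot'],s['force'],s['torque'],s['opening'])
crop(im['scene'],240,140,110,110,7,"pics/s1c.png")
E
```

```text
18.2167 [509.77539275  27.409942    11.12413569] [ 3.14113959e+00  3.31655737e-04 -3.07296929e+00] [0.64069368 2.72956186 1.85991706] [ 0.58939626  0.02264697 -0.02526427] 0.5274883962807954
```

View pics/s1c.png

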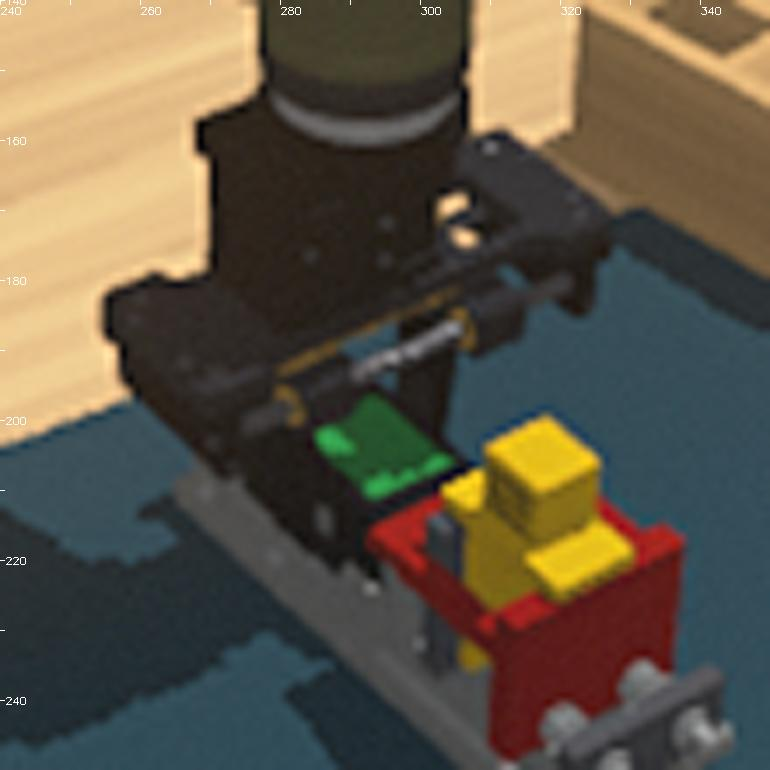

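The pack is gripped at 0.527, or 50 mm. Lifting straight up.

Emit:
apply_moves(targets=[{"x": 0,"y": 0,"z": 0.01,"rx": 0,"ry": 0,"rz": 0,"claw": 0.4},{"x": 0,"y": 0,"z": 0.03,"rx": 0,"ry": 0,"rz": 0,"claw": 0.4},{"x": 0,"y": 0,"z": 0.06,"rx": 0,"ry": 0,"rz": 0,"claw": 0.4},{"x": 0,"y": 0,"z": 0.1,"rx": 0,"ry": 0,"rz": 0,"claw": 0.4},{"x": 0,"y": 0,"z": 0.14,"rx": 0,"ry": 0,"rz": 0,"claw": 0.4}], newtons=40)

```text
t: 18.63
position: [509.2, 27.0, 39.3]
tcp_rot: [-3.141, -0.001, -3.073]
force: [-0.1, 0.3, -4.7]
opening: 0.527
```

Emit:
apply_moves(targets=[{"x": 0,"y": 0,"z": 0.05,"rx": 0,"ry": 0,"rz": 0,"claw": 0.4},{"x": 0,"y": 0,"z": 0.12,"rx": 0,"ry": 0,"rz": 0,"claw": 0.4},{"x": 0,"y": 0,"z": 0.2,"rx": 0,"ry": 0,"rz": 0,"claw": 0.4},{"x": 0,"y": 0,"z": 0.28,"rx": 0,"ry": 0,"rz": 0,"claw": 0.4},{"x": 0,"y": 0,"z": 0.36,"rx": 0,"ry": 0,"rz": 0,"claw": 0.4}], newtons=40)

```text
t: 19.05
position: [509.7, 27.1, 112.7]
tcp_rot: [-3.141, 0.001, -3.073]
force: [-0.1, -0.7, -4.0]
opening: 0.525
```

Emit:
apply_moves(targets=[{"x": 0,"y": 0,"z": 0.05,"rx": 0,"ry": 0,"rz": 0,"claw": 0.4},{"x": 0,"y": 0,"z": 0.08,"rx": 0,"ry": 0,"rz": 0,"claw": 0.4},{"x": 0,"y": 0,"z": 0.08,"rx": 0,"ry": 0,"rz": 0,"claw": 0.4},{"x": 0,"y": 0,"z": 0.08,"rx": 0,"ry": 0,"rz": 0,"claw": 0.4},{"x": 0,"y": 0,"z": 0.08,"rx": 0,"ry": 0,"rz": 0,"claw": 0.4}], newtons=40)

```text
t: 19.47
position: [508.8, 27.2, 125.8]
tcp_rot: [3.141, -0.002, -3.073]
force: [-0.6, -0.4, -3.9]
opening: 0.523
```

```bash
python3 - <<'E'
from h import *
im={n:bot.capture(n) for n in("scene","top")}
for n in im: cv2.imwrite(f"pics/{n}18.png",im[n])
s=bot.state();print(s['t'],s['position'],s['tcp_rot'],s['force'],s['torque'],s['opening'])
crop(im['scene'],240,120,110,120,6,"pics/s1c.png")
E
```

```text
19.5667 [508.72913111  27.23078601 125.60052462] [ 3.14130038e+00 -2.46015076e-03 -3.07280626e+00] [-0.13787742 -0.23971764 -3.9046037 ] [ 0.00147899 -0.04107356 -0.00799831] 0.5261215537826711
```

View pics/s1c.png

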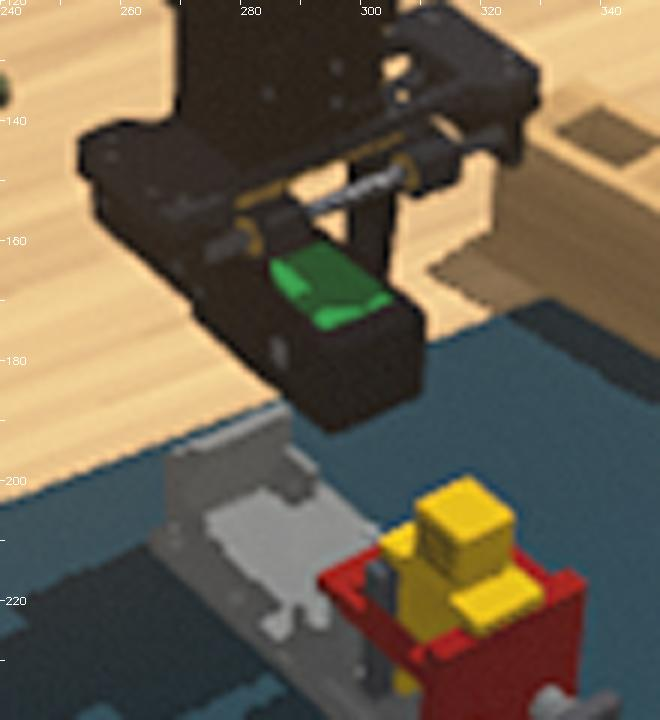

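The pack is free of the dock, with a 3.9 N load (about 0.4 kg), and the wedge and catch are undisturbed. Carrying it to the tray at about (454,−342).

Emit:
apply_moves(targets=[{"x": -0.01,"y": -0.06,"z": 0,"rx": 0,"ry": 0,"rz": 0,"claw": 0.4},{"x": -0.03,"y": -0.18,"z": 0,"rx": 0,"ry": 0,"rz": 0,"claw": 0.4},{"x": -0.05,"y": -0.34,"z": 0,"rx": 0,"ry": 0,"rz": -0.003,"claw": 0.4},{"x": -0.08,"y": -0.5,"z": 0,"rx": 0,"ry": 0,"rz": -0.006,"claw": 0.4},{"x": -0.1,"y": -0.66,"z": 0,"rx": 0,"ry": 0,"rz": -0.011,"claw": 0.4}], newtons=40)

```text
t: 19.98
position: [488.5, -106.4, 126.3]
tcp_rot: [-3.142, -0.001, 3.141]
force: [0.4, -0.0, -4.3]
opening: 0.525
```

Emit:
apply_moves(targets=[{"x": -0.03,"y": -0.16,"z": 0,"rx": 0,"ry": 0,"rz": 0,"claw": 0.4},{"x": -0.06,"y": -0.32,"z": 0,"rx": 0,"ry": 0,"rz": 0,"claw": 0.4},{"x": -0.08,"y": -0.48,"z": 0,"rx": 0,"ry": 0,"rz": 0,"claw": 0.4},{"x": -0.11,"y": -0.62,"z": 0,"rx": 0,"ry": 0,"rz": 0,"claw": 0.4},{"x": -0.13,"y": -0.75,"z": 0,"rx": 0,"ry": 0,"rz": 0,"claw": 0.4}], newtons=40)

```text
t: 20.4
position: [462.2, -257.0, 126.3]
tcp_rot: [3.141, -0.001, 3.14]
force: [0.8, -0.8, -4.9]
opening: 0.523
```

Emit:
apply_moves(targets=[{"x": -0.02,"y": -0.12,"z": 0,"rx": 0,"ry": 0,"rz": 0,"claw": 0.4},{"x": -0.03,"y": -0.24,"z": 0,"rx": 0,"ry": 0,"rz": 0,"claw": 0.4},{"x": -0.04,"y": -0.34,"z": 0,"rx": 0,"ry": 0,"rz": 0,"claw": 0.4},{"x": -0.05,"y": -0.41,"z": 0,"rx": 0,"ry": 0,"rz": 0,"claw": 0.4},{"x": -0.05,"y": -0.436,"z": 0,"rx": 0,"ry": 0,"rz": 0,"claw": 0.4}], newtons=40)

```text
t: 20.82
position: [452.6, -344.0, 126.4]
tcp_rot: [3.142, -0.001, 3.139]
force: [0.1, 0.7, -4.6]
opening: 0.524
```

Emit:
apply_moves(targets=[{"x": 0,"y": 0,"z": 0,"rx": 0,"ry": 0,"rz": 0,"claw": 0.4},{"x": 0,"y": 0,"z": -0.05,"rx": 0,"ry": 0,"rz": 0,"claw": 0.4},{"x": 0,"y": 0,"z": -0.15,"rx": 0,"ry": 0,"rz": 0,"claw": 0.4},{"x": 0,"y": 0,"z": -0.25,"rx": 0,"ry": 0,"rz": 0,"claw": 0.4},{"x": 0,"y": 0,"z": -0.3,"rx": 0,"ry": 0,"rz": 0,"claw": 0.4}], newtons=40)

```text
t: 21.23
position: [452.3, -339.3, 63.5]
tcp_rot: [3.138, -0.004, -3.14]
force: [-0.0, 0.9, -4.2]
opening: 0.526
```

```bash
python3 - <<'E'
from h import *
im={n:bot.capture(n) for n in("scene","top")}
for n in im: cv2.imwrite(f"pics/{n}19.png",im[n])
s=bot.state();print(s['t'],s['position'],s['tcp_rot'],s['force'],s['torque'],s['opening'])
crop(im['scene'],80,160,140,140,5,"pics/s1c.png")
E
```

```text
21.3333 [ 451.94041096 -339.27791607   63.5539725 ] [ 3.1369833  -0.00474604 -3.14069041] [ 0.48398299 -0.71730493 -4.62562944] [ 0.05269129  0.01339907 -0.04146994] 0.5212827226128282
```

View pics/s1c.png

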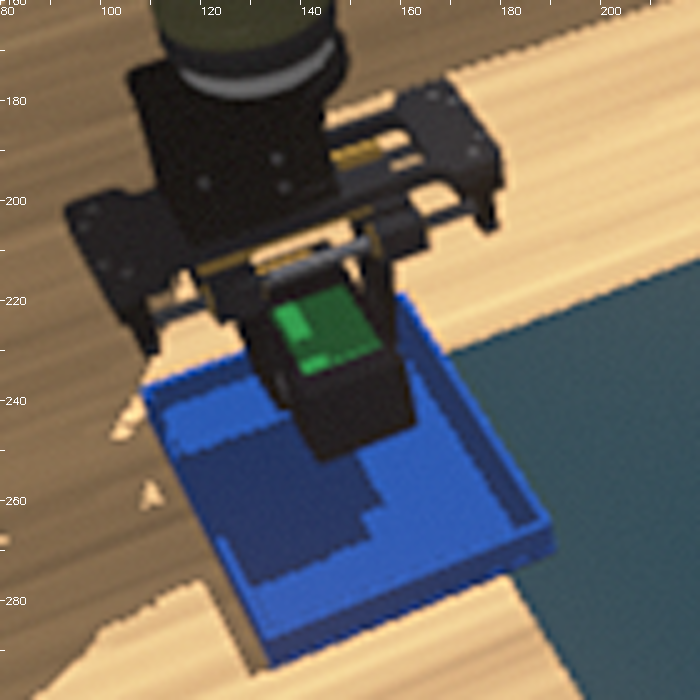

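View pics/top19.png

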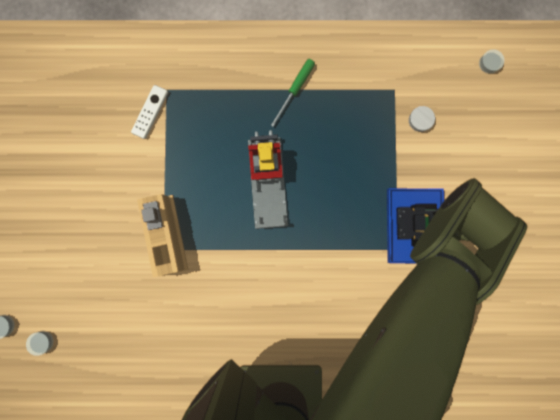

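The pack hangs level over the middle of the tray: in the scene view it is around (150,240), in the tray spanning (108–190, 220–293). Lowering, with a slow finish.

Emit:
apply_moves(targets=[{"x": 0,"y": 0,"z": -0.06,"rx": 0,"ry": 0,"rz": 0,"claw": 0.4},{"x": 0,"y": 0,"z": -0.14,"rx": 0,"ry": 0,"rz": 0,"claw": 0.4},{"x": 0,"y": 0,"z": -0.2,"rx": 0,"ry": 0,"rz": 0,"claw": 0.4},{"x": 0,"y": 0,"z": -0.24,"rx": 0,"ry": 0,"rz": 0,"claw": 0.4},{"x": 0,"y": 0,"z": -0.265,"rx": 0,"ry": 0,"rz": 0,"claw": 0.4}], newtons=40)

```text
t: 21.75
position: [453.3, -341.6, 12.8]
tcp_rot: [3.141, -0.001, 3.141]
force: [-0.3, 0.6, -4.1]
opening: 0.522
```

Emit:
apply_moves(targets=[{"x": 0,"y": 0,"z": 0,"rx": 0,"ry": 0,"rz": 0,"claw": 0.4},{"x": 0,"y": 0,"z": -0.005,"rx": 0,"ry": 0,"rz": 0,"claw": 0.4},{"x": 0,"y": 0,"z": -0.01,"rx": 0,"ry": 0,"rz": 0,"claw": 0.4},{"x": 0,"y": 0,"z": -0.015,"rx": 0,"ry": 0,"rz": 0,"claw": 0.4},{"x": 0,"y": 0,"z": -0.02,"rx": 0,"ry": 0,"rz": 0,"claw": 0.4}], newtons=40)

```text
t: 22.17
position: [454.1, -342.5, 10.6]
tcp_rot: [-3.141, 0.001, 3.141]
force: [0.5, -0.4, -4.4]
opening: 0.532
```

Emit:
apply_moves(targets=[{"x": 0,"y": 0,"z": -0.005,"rx": 0,"ry": 0,"rz": 0,"claw": 0.4},{"x": 0,"y": 0,"z": -0.01,"rx": 0,"ry": 0,"rz": 0,"claw": 0.4},{"x": 0,"y": 0,"z": -0.015,"rx": 0,"ry": 0,"rz": 0,"claw": 0.4},{"x": 0,"y": 0,"z": -0.02,"rx": 0,"ry": 0,"rz": 0,"claw": 0.4},{"x": 0,"y": 0,"z": -0.02,"rx": 0,"ry": 0,"rz": 0,"claw": 0.4}], newtons=40)

```text
t: 22.58
position: [453.4, -341.9, 5.7]
tcp_rot: [3.141, -0.0, 3.141]
force: [0.1, -0.4, -3.8]
opening: 0.525
```

Emit:
apply_moves(targets=[{"x": 0,"y": 0,"z": -0.003,"rx": 0,"ry": 0,"rz": 0,"claw": 0.4},{"x": 0,"y": 0,"z": -0.006,"rx": 0,"ry": 0,"rz": 0,"claw": 0.4},{"x": 0,"y": 0,"z": -0.009,"rx": 0,"ry": 0,"rz": 0,"claw": 0.4},{"x": 0,"y": 0,"z": -0.012,"rx": 0,"ry": 0,"rz": 0,"claw": 0.4},{"x": 0,"y": 0,"z": -0.012,"rx": 0,"ry": 0,"rz": 0,"claw": 0.4}], newtons=40)

```text
t: 23.0
position: [453.7, -342.1, 4.2]
tcp_rot: [3.142, -0.0, 3.141]
force: [-2.0, 2.1, 0.7]
opening: 0.525
```

Fz went from −3.9 to about +0.7 at exactly the predicted floor height, so the pack is down. Releasing slowly and backing out upward.

Emit:
apply_moves(targets=[{"x": 0,"y": 0,"z": 0,"rx": 0,"ry": 0,"rz": 0,"claw": 0.53},{"x": 0,"y": 0,"z": 0,"rx": 0,"ry": 0,"rz": 0,"claw": 0.56},{"x": 0,"y": 0,"z": 0,"rx": 0,"ry": 0,"rz": 0,"claw": 0.6},{"x": 0,"y": 0,"z": 0,"rx": 0,"ry": 0,"rz": 0,"claw": 0.68},{"x": 0,"y": 0,"z": 0,"rx": 0,"ry": 0,"rz": 0,"claw": 0.75}], newtons=20)

```text
t: 23.42
position: [454.0, -342.3, 3.9]
tcp_rot: [-3.141, 0.001, 3.141]
force: [0.5, 0.5, 0.1]
opening: 0.687
```

Emit:
apply_moves(targets=[{"x": 0,"y": 0,"z": 0,"rx": 0,"ry": 0,"rz": 0,"claw": 0.75},{"x": 0,"y": 0,"z": 0,"rx": 0,"ry": 0,"rz": 0,"claw": 0.75},{"x": 0,"y": 0,"z": 0,"rx": 0,"ry": 0,"rz": 0,"claw": 0.75},{"x": 0,"y": 0,"z": 0.02,"rx": 0,"ry": 0,"rz": 0,"claw": 0.75},{"x": 0,"y": 0,"z": 0.06,"rx": 0,"ry": 0,"rz": 0,"claw": 0.75}], newtons=20)

```text
t: 23.83
position: [452.9, -341.4, 14.9]
tcp_rot: [3.14, -0.002, 3.141]
force: [-0.8, -0.1, 0.6]
opening: 0.751
```

Emit:
apply_moves(targets=[{"x": 0,"y": 0,"z": 0.1,"rx": 0,"ry": 0,"rz": 0,"claw": 0.75},{"x": 0,"y": 0,"z": 0.25,"rx": 0,"ry": 0,"rz": 0,"claw": 0.75},{"x": 0,"y": 0,"z": 0.4,"rx": 0,"ry": 0,"rz": 0,"claw": 0.75},{"x": 0,"y": 0,"z": 0.55,"rx": 0,"ry": 0,"rz": 0,"claw": 0.75},{"x": -0.05,"y": -0.05,"z": 0.7,"rx": 0,"ry": 0,"rz": 0,"claw": 0.75}], newtons=20)

```text
t: 24.25
position: [444.5, -351.0, 157.9]
tcp_rot: [-3.142, 0.001, -3.14]
force: [0.4, -0.4, -0.0]
opening: 0.751
```

Emit:
apply_moves(targets=[{"x": -0.1,"y": -0.05,"z": 0.05,"rx": 0,"ry": 0,"rz": 0,"claw": 0.75},{"x": -0.2,"y": -0.15,"z": 0.1,"rx": 0,"ry": 0,"rz": 0,"claw": 0.75},{"x": -0.3,"y": -0.3,"z": 0.1,"rx": 0,"ry": 0,"rz": 0,"claw": 0.75},{"x": -0.4,"y": -0.4,"z": 0.1,"rx": 0,"ry": 0,"rz": 0,"claw": 0.75},{"x": -0.45,"y": -0.45,"z": 0.1,"rx": 0,"ry": 0,"rz": 0,"claw": 0.75}], newtons=20)

```text
t: 24.67
position: [351.9, -444.2, 177.1]
tcp_rot: [-3.139, 0.001, 3.139]
force: [0.4, -1.2, -0.4]
opening: 0.751
```

Emit:
apply_moves(targets=[{"x": 0,"y": 0,"z": 0,"rx": 0,"ry": 0,"rz": 0,"claw": 0.75},{"x": 0,"y": 0,"z": 0,"rx": 0,"ry": 0,"rz": 0,"claw": 0.75},{"x": 0,"y": 0,"z": 0,"rx": 0,"ry": 0,"rz": 0,"claw": 0.75},{"x": 0,"y": 0,"z": 0,"rx": 0,"ry": 0,"rz": 0,"claw": 0.75},{"x": 0,"y": 0,"z": 0,"rx": 0,"ry": 0,"rz": 0,"claw": 0.75}], newtons=20)

```text
t: 25.08
position: [354.4, -441.1, 175.5]
tcp_rot: [3.141, 0.0, -3.14]
force: [0.8, 0.2, 0.4]
opening: 0.747
```

```bash
python3 - <<'E'
from h import *
im={n:bot.capture(n) for n in("scene","top")}
for n in im: cv2.imwrite(f"pics/{n}20.png",im[n])
s=bot.state();print(s['t'],s['position'],s['tcp_rot'],s['force'],s['qd'].round(3) if hasattr(s['qd'],'round') else s['qd'],s['opening'])
crop(im['scene'],80,180,120,120,5,"pics/a.png");crop(im['top'],230,125,80,115,5,"pics/b.png")
E
```

```text
25.1833 [ 354.25430553 -441.36032398  175.48260152] [ 3.14140781e+00 -1.89624748e-05 -3.14057911e+00] [ 0.33180974 -0.65328595 -0.4526383 ] [-0.003  0.003 -0.002  0.001  0.001 -0.001] 0.7517717297501963
```

View pics/scene20.png

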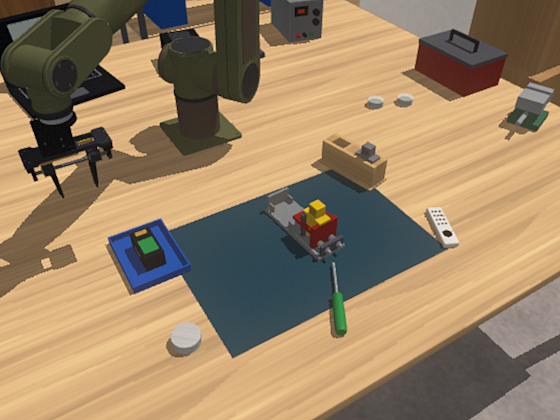

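View pics/a.png

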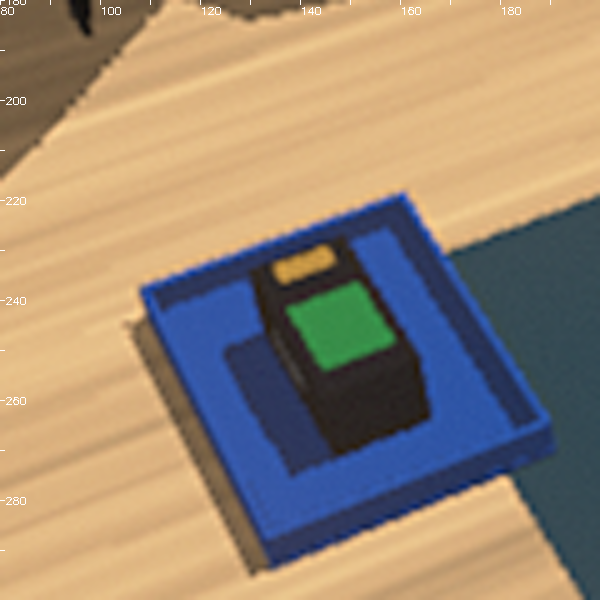

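View pics/top20.png

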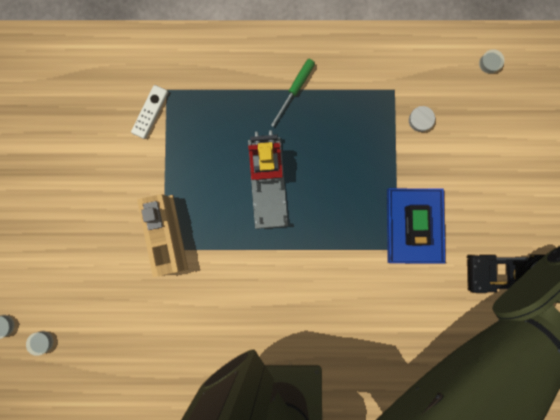

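View pics/b.png

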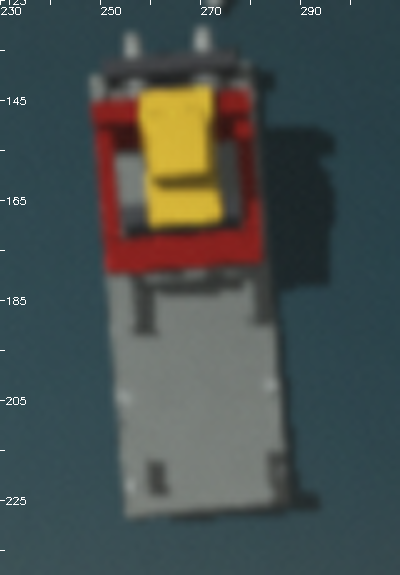

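The final pictures show:
- **Pack:** flat and green side up in the middle of the tray, at top-view (420,226).
- **Wedge:** upright in the slot at (267,156), holding the red catch open.
- **Robot:** clear of everything.

Handing in.

```bash
python3 -c "
from cell import bot
print(bot.finish_job())"
```

```text
the job is handed in; nothing more can be done
None
```

The job is done and handed in at about 25 s of the 64 s allowed. The yellow wedge stands in the slot propping the catch open, and the battery pack lies in the blue tray.

- **Wedge:** I pushed it in until the force rose to 15 N with no further descent, at the height expected for fully home. I then let go. It stayed upright with its collar on the post and plate, and the catch stayed open while the pack came out.
- **Pack:** I gripped it across its 50 mm width and lifted it straight up; it weighs about 0.4 kg. I lowered it until the load came off at the tray floor, then released it. The last pictures show it flat, green side up, near the middle of the tray.
- **Forces:** the highest force I read during the job was about 15 N, and the arm ended clear of everything.

Some checks disagreed with the given data:
- **Fingertip height:** the real fingertips sat about 8 mm above the reported TCP instead of 22 mm below it. My first attempt to grip the wedge closed on air above it. I then worked from the measured height.
- **Camera agreement:** the two cameras differed by about 6 mm in x for the dock. Touching the wedge against the post gave a value between the two, and I used that.

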